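# Stand up the fallen cleaner bottle and empty the offcut dustpan

## Task

Tidy the plastics bench: first stand the fallen cleaner bottle upright on its round red pad, which clears the green mat. Then pick up the blue dustpan by its handle, tip all four grey offcuts out of it into the orange scrap bin (do not pick or push them with the fingers), and set the empty dustpan down flat in the middle of the green mat. Leave the yellow drink bottle, the tape measure and the small jar where they stand.

Things in the scene. Friction and masses are not known exactly. Their poses are not given: they have to be found in the camera images.
- cleaner: white cleaner bottle, pink label, black cap, 0.3 kg, lying on the green mat at the start. 150 mm tall; round body 56 mm in diameter up to 105 mm from its base, then a shoulder, then a cap 32 mm in diameter from 125 to 150 mm. Origin: centre of its base; z axis runs from base to cap (level while it lies, straight up when it stands)
- pad: fixed round red pad, 100 mm in diameter, 3 mm thick, the cleaner bottle's standing place. Origin: centre of its underside, on the bench
- mat: fixed rectangular green mat, 160 mm (its x) by 220 mm (its y), 3 mm thick. Origin: centre of its underside, on the bench
- pan: blue dustpan, 0.22 kg. Origin: underside centre of its tray, 130 mm (its x) by 120 mm (y); floor 4 mm thick, side and rear walls 35 mm high, 4 mm thick, open at the front (+x), where it is emptied. Black handle at the rear, leaning back 35 degrees from vertical: from (-62, 0, 28) mm along (-0.574, 0, 0.819) for 95 mm, 20 mm wide (y), 14 mm thick; middle at (-89, 0, 67) mm
- offcut0: grey plastic offcut, a block 30 x 22 x 16 mm (x, y, z), 16 g, lying in the dustpan at the start. Origin: centre of its underside
- offcut1: grey plastic offcut, a block 30 x 22 x 16 mm (x, y, z), 16 g, lying in the dustpan at the start. Origin: centre of its underside
- offcut2: grey plastic offcut, a block 30 x 22 x 16 mm (x, y, z), 16 g, lying in the dustpan at the start. Origin: centre of its underside
- offcut3: grey plastic offcut, a block 30 x 22 x 16 mm (x, y, z), 16 g, lying in the dustpan at the start. Origin: centre of its underside
- bin: fixed orange scrap bin, open at the top, 200 mm (its x) by 160 mm (its y) outside, 90 mm high, walls 5 mm thick. Origin: centre of its underside
- drink: bystander: yellow drink bottle with a blue cap, standing, 60 mm in diameter, 167 mm tall. Origin: centre of its base
- tape: bystander: black and yellow tape measure, 70 x 40 x 55 mm (x, y, z). Origin: centre of its underside
- jar: bystander: small grey jar with a red lid, 56 mm in diameter, 70 mm tall. Origin: centre of its base
Things that resemble listed ones, but are neither listed nor needed, are in the scene too. What is shaped like the offcut3 but pink or turquoise is not meant.

How it is judged (in metres and radians):
On the way, in this order (a step that is already met when the one before it is completed fails the run):
1. the cleaner bottle stands upright and released on the red pad (angle between cleaner's own z axis and vertical below 0.1 rad and horizontal distance between cleaner and pad below 0.032 m and height (world z) of cleaner below 0.008 m and contact force between the fingers and cleaner below 0.1 N and linear speed of cleaner below 0.03 m/s), for 0.2 s.
2. all four offcuts are in the scrap bin (x of offcut0 in the frame of bin between -0.1 and 0.1 m and y of offcut0 in the frame of bin between -0.08 and 0.08 m and z of each of offcut0, offcut1, offcut2, offcut3 in the frame of bin below 0.085 m and x of offcut1 in the frame of bin between -0.1 and 0.1 m and y of offcut1 in the frame of bin between -0.08 and 0.08 m and x of offcut2 in the frame of bin between -0.1 and 0.1 m and y of offcut2 in the frame of bin between -0.08 and 0.08 m and x of offcut3 in the frame of bin between -0.1 and 0.1 m and y of offcut3 in the frame of bin between -0.08 and 0.08 m), for 0.2 s.
3. the empty dustpan lies flat and released in the middle of the green mat (angle between pan's own z axis and vertical below 0.08 rad and horizontal distance between pan and mat below 0.05 m and height (world z) of pan below 0.008 m and contact force between the fingers and pan below 0.1 N and linear speed of pan below 0.03 m/s), for 0.2 s.
At the end, for the whole second after the job is handed in: Cleaner bottle upright (0.1 rad) on the red pad, base within 32 mm of its centre; all four offcuts in the bin below its rim; dustpan flat (0.08 rad) on the green mat, pan centre within 50 mm of the mat centre; all released and at rest (all of step 1 and all of step 2 and all of step 3); the robot touches nothing.
It fails at once if the drink bottle is shifted by more than 25 mm or tipped over (distance of drink from where it was at the start of the episode above 0.025 m or angle between drink's own z axis and vertical above 0.3 rad).
It fails at once if the tape measure is shifted by more than 25 mm or tipped over (distance of tape from where it was at the start of the episode above 0.025 m or angle between tape's own z axis and vertical above 0.3 rad).
It fails at once if the jar is shifted by more than 25 mm or tipped over (distance of jar from where it was at the start of the episode above 0.025 m or angle between jar's own z axis and vertical above 0.3 rad).
It fails at once if an offcut is picked or pushed with the fingers (more than 2 N) (contact force between the fingers and offcut0 above 2 N or contact force between the fingers and offcut1 above 2 N or contact force between the fingers and offcut2 above 2 N or contact force between the fingers and offcut3 above 2 N).
It also fails if it takes over 67 s, if anything falls off the work surface, if the arm or the gripper's body presses on something with over 40 N, if the wrist force passes 120 N, or if a joint passes its speed limit or range.

## Robot

A 6-joint arm with a two-finger parallel gripper is mounted at the origin on the work surface. World frame = base frame: x ahead of the robot, y to its left, z up, the work surface at z = 0. Lengths are in m, angles in degrees, forces in N, time in s.
With the tool pointing down it reaches from about 0.425 to 0.925 m from the base axis. Payload 12.5 kg.
Tool frame: the origin (TCP) lies on the centre line of the jaws, within the pads' length; the fingertips stand 17 mm ahead of it and the grasp point (between the pads) lies 2 mm behind it; z points along the fingers, y is the line along which they close (so a half turn about z gives the same grasp; the last joint's range is limited). The gripper opens to 85 mm and grips with 20 to 120 N. Pads are 22 mm wide; open, the fingers measure 114 mm over their backs; the gripper's body (76 mm by 85 mm) begins 54 mm behind the grasp point. The pads swing forward as they close: fully open they stand 13 mm farther back than shut.
Start: joints at [-78.931, 28.126, 89.318, -0, 62.55, -6.05], TCP at [0.184, -0.597, 0.248] pointing down, gripper open.
Joint ranges: [-177.58, 177.58], [-47.91, 125.51], [2.72, 160], [-65.01, 245.01], [3.68, 167.84], [-153.87, 153.87]. Speed limits (degrees/s): [127.2, 127.2, 159.86, 180, 180, 180].

## Interface

Orientations are given as [roll, pitch, yaw] about the fixed x, y, z axes, in that order (R = Rz(yaw) Ry(pitch) Rx(roll)).
In Python, from cell import r gives the robot as it stands.
- The arm moves only by the tool play_rows, never from a script. Its argument "motion" is a list of rows, each an object of numbers: "rx", "ry", "rz": the turn, a rotation vector about the tool's x, y, z as a fraction of full scale; "dx", "dy", "dz": the shift along the tool's x, y, z as a fraction of full scale; "jaw": the finger opening in mm, from 0 to 85.4. A call has 1 to 10 rows; each row shifts and turns the commanded pose from where the row before left it, along the tool's axes as they then stand; what a row does not reach is not made up. Full scale, the value 1, is 15 cm for a shift and pi rad for a turn. A row lasts 1/10 s, in which the tool goes at most 50 mm and 8.59 degrees, less where a joint would pass 70% of its speed; a pose out of reach is approached as far as the arm can. A call with a number of a shift or a turn outside -1 to 1 is refused whole. A call with a gripper value outside its range is refused whole. The fingers move at their own pace and stop on an object; "force" is the grip in N (left out, the last holds). Time passes only in rows, so rows that do not move let the fingers close. It gives the time, the measured TCP pose, the force, the opening and the grip force at its end, in the units of the state.
- r.get_state(): the state, without advancing time (a new reading comes with each control period).
- r.read_camera(name): name is "scene" or "top" or "wrist"; returns the picture (400x640x3 uint8, red, green, blue); there is no depth.
- r.calibration(name): a dict with "fx", "fy", "cx", "cy" (pixels), "k1" (the pictures are not rectified: a ray, as slopes to the right and down, at radius r is drawn at 1 + k1 r^2 times it, then the intrinsics apply), "origin" and "attitude" of the camera in the world; the wrist camera has in their place "mount" (4x4, takes a point from camera to tool coordinates, whose origin is the TCP and whose axes are the flange's). Camera axes: x right, y down, z forward; pixel columns grow to the right and rows downward; lengths in m; the calibration is good to about 2 mm. A picture is of the moment at which its call begins: read the wrist's pose just before it. calibration takes no time and is no camera call.
- r.job_done(): hands the job in; it is judged then, once.
The state is a dict: "clock": time; "qpos": joint angles; "dq": joint speeds; "tau": joint torques, N m; "tool_pos": TCP position; "tcp_rot": TCP orientation; "force": force on the tool from outside, world axes, zero at the start; "torque": the same for the moment, N m; "gripper_width": opening from 0.0 (shut) to 1.0 (fully open); "grasp_force": force on a finger pad.
Only numpy, scipy, OpenCV 4.12 (cv2) and the standard library are available. Lean on these libraries where they do the work, as an engineer would, in place of code of your own. Each camera call takes 0.05 s, during which the arm holds its last target. There are 200 camera calls.

## Working session

There is one attempt and no reset: what is moved stays moved. The work goes in short steps, Python scripts to look and compute and a tool call to move; the robot and the scene stay as the last step left them, time stands still between calls to the robot, and variables do not carry over. Pictures are saved under pics/ and viewed, at most 10 in all, crops included, and the job is handed in when it is done.

Besides the shell and the picture viewer there is one more tool, called after "Emit:" by a JSON object that holds its "name" and its "arguments". play_rows: Moves the arm, as the interface text tells. Its arguments: {"type":"object","properties":{"motion":{"type":"array","items":{"type":"object","properties":{"rx":{"type":"number","minimum":-1,"maximum":1},"ry":{"type":"number","minimum":-1,"maximum":1},"rz":{"type":"number","minimum":-1,"maximum":1},"dx":{"type":"number","minimum":-1,"maximum":1},"dy":{"type":"number","minimum":-1,"maximum":1},"dz":{"type":"number","minimum":-1,"maximum":1},"jaw":{"type":"number"}}}},"force":{"type":"number"}},"required":["motion"]}

```bash
mkdir -p pics; ls; python3 - <<'E'
from cell import r
import cv2
for n in("top","scene"):
    cv2.imwrite(f"pics/{n}0.png",r.read_camera(n)[:,:,::-1]); print(r.calibration(n))
print(r.calibration("wrist"));print(r.get_state())
E
```

```text
pics
{'fx': 498.67938936471927, 'fy': 498.67938936471927, 'cx': 317.3999059826361, 'cy': 210.33097914955226, 'k1': -0.09281559291172184, 'origin': array([ 0.36116158, -0.00877239,  1.32326277]), 'attitude': array([-1.69601410e+02,  1.19070357e-01, -8.99156861e+01])}
{'fx': 399.4181355890218, 'fy': 399.4181355890218, 'cx': 318.3828835066191, 'cy': 197.76206917387, 'k1': -0.004671310456212721, 'origin': array([1.08614836, 0.41122021, 0.70535788]), 'attitude': array([-1.35359020e+02, -4.28703699e-02,  1.30658655e+02])}
{'fx': 308.9884005060525, 'fy': 308.9884005060525, 'cx': 314.50724598981486, 'cy': 201.92358676117544, 'k1': -0.0500054869943814, 'mount': array([[-3.16394357e-05, -9.56879113e-01, -2.90486424e-01,
         7.27575462e-02],
       [ 9.99999766e-01, -2.28846440e-04,  6.44914649e-04,
        -8.68889153e-04],
       [-6.83582142e-04, -2.90486336e-01,  9.56878896e-01,
        -1.25517186e-01],
       [ 0.00000000e+00,  0.00000000e+00,  0.00000000e+00,
         1.00000000e+00]])}
{'clock': 0.1, 'qpos': array([-7.89302630e+01,  2.81593575e+01,  8.93459355e+01, -8.63989418e-05,
        6.25486985e+01, -6.05074378e+00]), 'dq': array([-0.07538028, -0.12230803, -0.20401923, -0.00072197,  0.05757162,
       -0.04477824]), 'tau': array([ 2.11547493e-03, -6.19445372e+01, -2.62026715e+01, -1.27323292e-04,
        2.90687349e-03, -1.43174663e-05]), 'tool_pos': array([ 0.18397319, -0.59712694,  0.24780485]), 'tcp_rot': array([-1.79946301e+02, -5.61498515e-03,  1.71205180e+01]), 'force': array([-0.8257571 ,  0.63863244, -0.19324551]), 'torque': array([ 0.02401291, -0.0505848 , -0.04291368]), 'grasp_force': 0.0, 'gripper_width': 0.995591929243337}
```

View pics/top0.png

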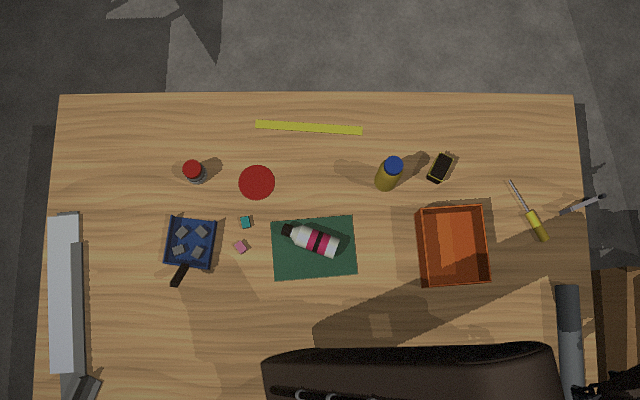

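View pics/scene0.png

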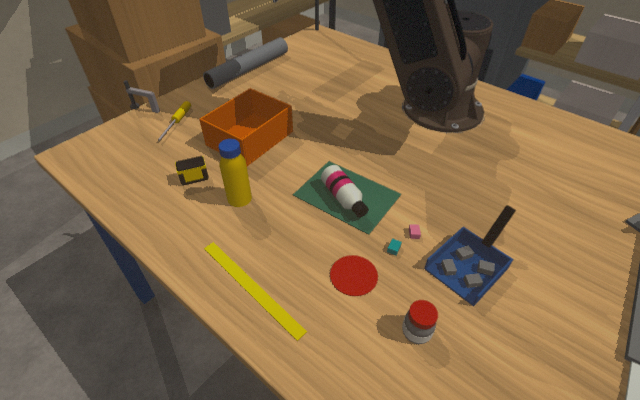

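Top view: the cleaner (white with a pink label) is at (312,240), the red pad at (257,182), the mat at (314,247), the pan at (190,243) with its handle at (179,274), the bin at (453,246), the jar at (193,172), the drink at (389,173) and the tape at (440,167). Possible mix-ups: the yellow drink bottle (389,173) for the cleaner, the jar's red lid (193,172) for the pad, and the turquoise (246,222) and pink (241,246) blocks for offcuts. I choose the white bottle at (312,240) and check it in one close crop.

```bash
cat > h.py <<'E'
import numpy as np, cv2
from scipy.spatial.transform import Rotation as R
from cell import r
def cam(n):
    c=r.calibration(n); K=np.array([[c['fx'],0,c['cx']],[0,c['fy'],c['cy']],[0,0,1]]); d=np.array([c['k1'],0,0,0])
    if n=="wrist":
        s=r.get_state(); T=np.eye(4); T[:3,:3]=R.from_euler('xyz',s['tcp_rot'],degrees=True).as_matrix(); T[:3,3]=s['tool_pos']
        T=T@c['mount']; return K,d,T[:3,:3],T[:3,3]
    return K,d,R.from_euler('xyz',c['attitude'],degrees=True).as_matrix(),c['origin']
def px2w(C,uv,z):
    K,d,M,o=C
    p=cv2.undistortPoints(np.array(uv,float).reshape(-1,1,2),K,d).reshape(-1,2)
    v=np.c_[p,np.ones(len(p))]@M.T
    return o+v*((np.broadcast_to(z,len(p))-o[2])/v[:,2])[:,None]
def w2px(C,P):
    K,d,M,o=C
    return cv2.projectPoints((np.array(P,float).reshape(-1,3)-o)@M,np.zeros(3),np.zeros(3),K,d)[0].reshape(-1,2)
E
python3 - <<'E'
import cv2
a=cv2.imread("pics/top0.png")[155:300,155:365]
cv2.imwrite("pics/c1.png",cv2.resize(a,None,fx=3.8,fy=3.8,interpolation=cv2.INTER_CUBIC))
E
```

```text
(no output)
```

View pics/c1.png

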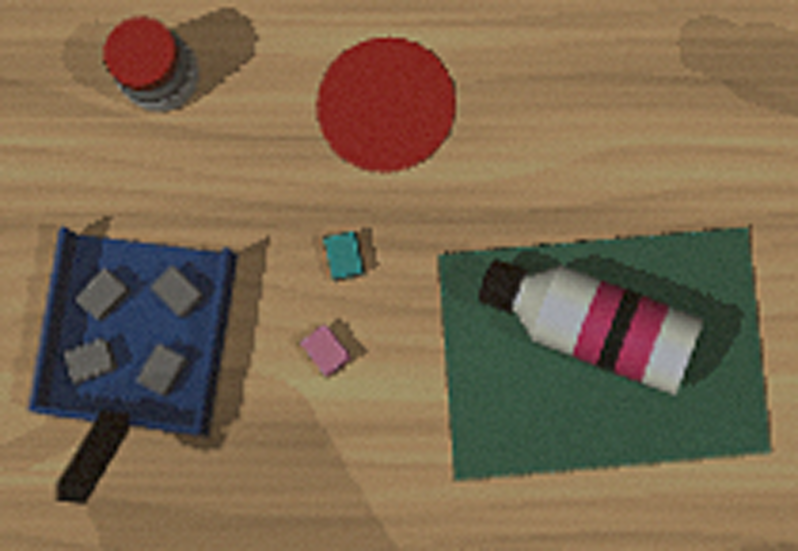

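The crop confirms the white, pink and black bottle: cap end at crop (487,281), base at (690,357). The pan's open side faces up in the image, with four grey offcuts, and the decoys lie outside it.

```bash
python3 - <<'E'
from h import *
np.set_printoptions(precision=4,suppress=True)
C=cam("top")
f=lambda l:np.array(l)/3.8+155
b=px2w(C,f([(487,281),(690,357)]),.031);print("cap,base",b,np.linalg.norm(b[0]-b[1]),np.degrees(np.arctan2(*(b[0]-b[1])[1::-1])))
print("pad",px2w(C,f([(386,105)]),.003))
m=px2w(C,f([(439,254),(750,227),(772,452),(455,480)]),.003);print("mat",m.mean(0),m)
p=px2w(C,f([(62,230),(235,250),(207,433),(33,410)]),.035);print("pan",p,p.mean(0)); d=(p[0]+p[1]-p[2]-p[3])/2;print(np.degrees(np.arctan2(d[1],d[0])),np.linalg.norm(d))
print("handle tip",px2w(C,f([(75,492)]),.106))
q=px2w(C,[(416,208),(484,204),(491,286),(421,288)],.09);print("bin",q,q.mean(0))
print("drink/tape/jar",px2w(C,[(393,164),(440,167),(192,169)],[.167,.05,.07]))
E
```

```text
cap,base [[ 0.5486  0.0839  0.031 ]
 [ 0.4963 -0.0557  0.031 ]] 0.14908363169803354 69.44783843549257
pad [[0.68   0.1602 0.003 ]]
mat [0.5025 0.0033 0.003 ] [[ 0.5719  0.1201  0.003 ]
 [ 0.5915 -0.0997  0.003 ]
 [ 0.4331 -0.1133  0.003 ]
 [ 0.4135  0.1063  0.003 ]]
pan [[0.5832 0.3806 0.035 ]
 [0.5693 0.2584 0.035 ]
 [0.4431 0.2732 0.035 ]
 [0.458  0.3943 0.035 ]] [0.5134 0.3266 0.035 ]
-6.471630877680774 0.1265231362718095
handle tip [[0.4002 0.342  0.106 ]]
bin [[ 0.5937 -0.2548  0.09  ]
 [ 0.6043 -0.4299  0.09  ]
 [ 0.3973 -0.4363  0.09  ]
 [ 0.3936 -0.2609  0.09  ]] [ 0.4972 -0.3455  0.09  ]
drink/tape/jar [[ 0.6868 -0.1877  0.167 ]
 [ 0.7121 -0.331   0.05  ]
 [ 0.7006  0.3221  0.07  ]]
```

```bash
cat > plan.py <<'E'
from h import *
import json
def tool(heading,pitch,roll=0):
    """tool-down with x at `heading`, then turned by `pitch` about tool y, `roll` about tool x"""
    return R.from_euler('z',heading,degrees=True)*R.from_euler('x',180,degrees=True)*R.from_euler('y',pitch,degrees=True)*R.from_euler('x',roll,degrees=True)
def now():
    s=r.get_state(); return np.array(s['tool_pos']),R.from_euler('xyz',s['tcp_rot'],degrees=True)
def rows(p,q,P,Q,n=None,v=.045,w=8.2,rv=None):
    t=(q.inv()*Q).as_rotvec() if rv is None else np.array(rv)
    n=n or int(np.ceil(max(np.linalg.norm(np.array(P)-p)/v,np.degrees(np.linalg.norm(t))/w,1)))
    out=[]
    for i in range(n):
        qn=q*R.from_rotvec(t*i/n)
        d=qn.inv().apply((np.array(P)-p)/n)/.15; a=t/n/np.pi
        out.append({k:round(float(x),3) for k,x in zip(("dx","dy","dz","rx","ry","rz"),[*d,*a]) if abs(x)>.0005})
    print(n,json.dumps(out)); return np.array(P),Q
E
python3 - <<'E'
from plan import *
p,q=now(); Q=tool(69.4,-20); tz=Q.apply([0,0,1]); G=np.array([.526,.024,.031])+.002*tz
p,q=rows(p,q,G-.15*tz,Q,n=20)
rows(p,q,G,Q,n=5)
E
```

```text
20 [{"dx": 0.18, "dy": -0.178, "dz": 0.026, "rx": -0.003, "ry": -0.005, "rz": -0.014}, {"dx": 0.188, "dy": -0.169, "dz": 0.022, "rx": -0.003, "ry": -0.005, "rz": -0.014}, {"dx": 0.196, "dy": -0.161, "dz": 0.017, "rx": -0.003, "ry": -0.005, "rz": -0.014}, {"dx": 0.204, "dy": -0.152, "dz": 0.013, "rx": -0.003, "ry": -0.005, "rz": -0.014}, {"dx": 0.21, "dy": -0.143, "dz": 0.008, "rx": -0.003, "ry": -0.005, "rz": -0.014}, {"dx": 0.217, "dy": -0.133, "dz": 0.004, "rx": -0.003, "ry": -0.005, "rz": -0.014}, {"dx": 0.223, "dy": -0.123, "dz": -0.001, "rx": -0.003, "ry": -0.005, "rz": -0.014}, {"dx": 0.228, "dy": -0.113, "dz": -0.006, "rx": -0.003, "ry": -0.005, "rz": -0.014}, {"dx": 0.233, "dy": -0.103, "dz": -0.01, "rx": -0.003, "ry": -0.005, "rz": -0.014}, {"dx": 0.237, "dy": -0.092, "dz": -0.015, "rx": -0.003, "ry": -0.005, "rz": -0.014}, {"dx": 0.24, "dy": -0.081, "dz": -0.019, "rx": -0.003, "ry": -0.005, "rz": -0.014}, {"dx": 0.243, "dy": -0.07, "dz": -0.024, "rx": -0.003, "ry": -0.005, "rz": -0.014}, {"dx": 0.246, "dy": -0.059, "dz": -0.028, "rx": -0.003, "ry": -0.005, "rz": -0.014}, {"dx": 0.248, "dy": -0.047, "dz": -0.033, "rx": -0.003, "ry": -0.005, "rz": -0.014}, {"dx": 0.249, "dy": -0.036, "dz": -0.037, "rx": -0.003, "ry": -0.005, "rz": -0.014}, {"dx": 0.25, "dy": -0.024, "dz": -0.041, "rx": -0.003, "ry": -0.005, "rz": -0.014}, {"dx": 0.25, "dy": -0.013, "dz": -0.046, "rx": -0.003, "ry": -0.005, "rz": -0.014}, {"dx": 0.249, "dy": -0.001, "dz": -0.05, "rx": -0.003, "ry": -0.005, "rz": -0.014}, {"dx": 0.248, "dy": 0.011, "dz": -0.054, "rx": -0.003, "ry": -0.005, "rz": -0.014}, {"dx": 0.247, "dy": 0.022, "dz": -0.058, "rx": -0.003, "ry": -0.005, "rz": -0.014}]
5 [{"dz": 0.2}, {"dz": 0.2}, {"dz": 0.2}, {"dz": 0.2}, {"dz": 0.2}]
```

Emit:
{"name": "play_rows", "arguments": {"motion": [{"dx": 0.18, "dy": -0.18, "dz": 0.02, "rx": -0.003, "ry": -0.005, "rz": -0.014, "jaw": 85}, {"dx": 0.19, "dy": -0.17, "dz": 0.02, "rx": -0.003, "ry": -0.005, "rz": -0.014}, {"dx": 0.2, "dy": -0.16, "dz": 0.02, "rx": -0.003, "ry": -0.005, "rz": -0.014}, {"dx": 0.2, "dy": -0.15, "dz": 0.01, "rx": -0.003, "ry": -0.005, "rz": -0.014}, {"dx": 0.21, "dy": -0.14, "dz": 0.01, "rx": -0.003, "ry": -0.005, "rz": -0.014}, {"dx": 0.22, "dy": -0.13, "rx": -0.003, "ry": -0.005, "rz": -0.014}, {"dx": 0.22, "dy": -0.12, "rx": -0.003, "ry": -0.005, "rz": -0.014}, {"dx": 0.23, "dy": -0.11, "dz": -0.01, "rx": -0.003, "ry": -0.005, "rz": -0.014}, {"dx": 0.23, "dy": -0.1, "dz": -0.01, "rx": -0.003, "ry": -0.005, "rz": -0.014}, {"dx": 0.24, "dy": -0.09, "dz": -0.01, "rx": -0.003, "ry": -0.005, "rz": -0.014}], "force": 60}}

```text
invalid input
```

Emit:
{"name": "play_rows", "arguments": {"motion": [{"dx": 0.24, "dy": -0.08, "dz": -0.02, "rx": -0.003, "ry": -0.005, "rz": -0.014}, {"dx": 0.24, "dy": -0.07, "dz": -0.02, "rx": -0.003, "ry": -0.005, "rz": -0.014}, {"dx": 0.25, "dy": -0.06, "dz": -0.03, "rx": -0.003, "ry": -0.005, "rz": -0.014}, {"dx": 0.25, "dy": -0.05, "dz": -0.03, "rx": -0.003, "ry": -0.005, "rz": -0.014}, {"dx": 0.25, "dy": -0.04, "dz": -0.04, "rx": -0.003, "ry": -0.005, "rz": -0.014}, {"dx": 0.25, "dy": -0.02, "dz": -0.04, "rx": -0.003, "ry": -0.005, "rz": -0.014}, {"dx": 0.25, "dy": -0.01, "dz": -0.05, "rx": -0.003, "ry": -0.005, "rz": -0.014}, {"dx": 0.25, "dz": -0.05, "rx": -0.003, "ry": -0.005, "rz": -0.014}, {"dx": 0.25, "dy": 0.01, "dz": -0.05, "rx": -0.003, "ry": -0.005, "rz": -0.014}, {"dx": 0.25, "dy": 0.02, "dz": -0.06, "rx": -0.003, "ry": -0.005, "rz": -0.014}]}}

```text
invalid input
```

```bash
python3 - <<'E'
from plan import *
p,q=now(); s=r.get_state(); print(p,s['tcp_rot'],s['qpos'],s['clock'])
C=cam("wrist"); im=r.read_camera("wrist")[:,:,::-1].copy()
u=np.array([.351,.936,0]);b=np.array([.4963,-.0557,.031])
for z in(0,.085,.15):
    for x in w2px(C,b+u*z): cv2.circle(im,(int(x[0]),int(x[1])),3,(0,255,0),-1)
cv2.imwrite("pics/w1.png",im)
Q=tool(69.4,-20); tz=Q.apply([0,0,1]); G=np.array([.526,.024,.031])+.002*tz
rows(p,q,G-.08*tz,Q)
E
```

```text
[ 0.18397319 -0.59712694  0.24780485] [-1.79946301e+02 -5.61498515e-03  1.71205180e+01] [-7.89302630e+01  2.81593575e+01  8.93459355e+01 -8.63989418e-05
  6.25486985e+01 -6.05074378e+00] 0.1
17 [{"dx": 0.206, "dy": -0.202, "dz": 0.056, "rx": -0.003, "ry": -0.006, "rz": -0.017}, {"dx": 0.218, "dy": -0.191, "dz": 0.051, "rx": -0.003, "ry": -0.006, "rz": -0.017}, {"dx": 0.228, "dy": -0.179, "dz": 0.045, "rx": -0.003, "ry": -0.006, "rz": -0.017}, {"dx": 0.238, "dy": -0.167, "dz": 0.038, "rx": -0.003, "ry": -0.006, "rz": -0.017}, {"dx": 0.248, "dy": -0.155, "dz": 0.032, "rx": -0.003, "ry": -0.006, "rz": -0.017}, {"dx": 0.256, "dy": -0.142, "dz": 0.026, "rx": -0.003, "ry": -0.006, "rz": -0.017}, {"dx": 0.264, "dy": -0.128, "dz": 0.02, "rx": -0.003, "ry": -0.006, "rz": -0.017}, {"dx": 0.27, "dy": -0.114, "dz": 0.014, "rx": -0.003, "ry": -0.006, "rz": -0.017}, {"dx": 0.276, "dy": -0.1, "dz": 0.007, "rx": -0.003, "ry": -0.006, "rz": -0.017}, {"dx": 0.281, "dy": -0.085, "dz": 0.001, "rx": -0.003, "ry": -0.006, "rz": -0.017}, {"dx": 0.285, "dy": -0.07, "dz": -0.005, "rx": -0.003, "ry": -0.006, "rz": -0.017}, {"dx": 0.289, "dy": -0.054, "dz": -0.011, "rx": -0.003, "ry": -0.006, "rz": -0.017}, {"dx": 0.291, "dy": -0.039, "dz": -0.017, "rx": -0.003, "ry": -0.006, "rz": -0.017}, {"dx": 0.292, "dy": -0.023, "dz": -0.023, "rx": -0.003, "ry": -0.006, "rz": -0.017}, {"dx": 0.292, "dy": -0.008, "dz": -0.029, "rx": -0.003, "ry": -0.006, "rz": -0.017}, {"dx": 0.292, "dy": 0.008, "dz": -0.034, "rx": -0.003, "ry": -0.006, "rz": -0.017}, {"dx": 0.29, "dy": 0.024, "dz": -0.04, "rx": -0.003, "ry": -0.006, "rz": -0.017}]
```

View pics/w1.png

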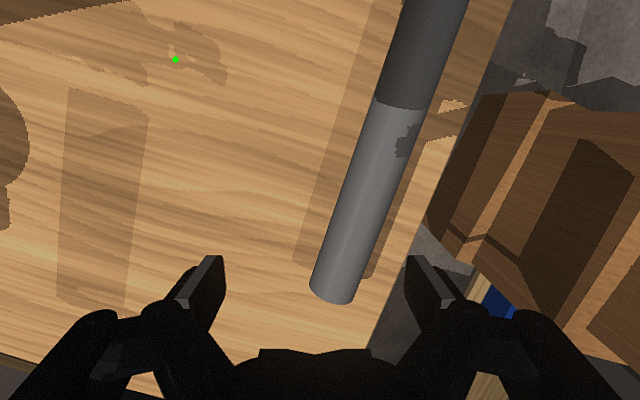

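The picture shows only bare bench and a grey tube at (385,150), because both move calls were refused and the arm hasn't moved. I'll give every key in each row and try one row first.

Emit:
{"name": "play_rows", "arguments": {"motion": [{"dx": 0.18, "dy": -0.18, "dz": 0.02, "rx": -0.003, "ry": -0.005, "rz": -0.014, "jaw": 85}], "force": 60}}

```text
clock: 0.25
tool_pos: [0.2005, -0.5658, 0.2448]
tcp_rot: [179.4, 0.9, 19.5]
force: [-0.7, -0.0, 0.1]
gripper_width: 0.993
grasp_force: 0.0
```

Emit:
{"name": "play_rows", "arguments": {"motion": [{"dx": 0.19, "dy": -0.17, "dz": 0.02, "rx": -0.003, "ry": -0.005, "rz": -0.014, "jaw": 85}, {"dx": 0.2, "dy": -0.16, "dz": 0.02, "rx": -0.003, "ry": -0.005, "rz": -0.014, "jaw": 85}, {"dx": 0.2, "dy": -0.15, "dz": 0.01, "rx": -0.003, "ry": -0.005, "rz": -0.014, "jaw": 85}, {"dx": 0.21, "dy": -0.14, "dz": 0.01, "rx": -0.003, "ry": -0.005, "rz": -0.014, "jaw": 85}, {"dx": 0.22, "dy": -0.13, "dz": 0, "rx": -0.003, "ry": -0.005, "rz": -0.014, "jaw": 85}, {"dx": 0.22, "dy": -0.12, "dz": 0, "rx": -0.003, "ry": -0.005, "rz": -0.014, "jaw": 85}, {"dx": 0.23, "dy": -0.11, "dz": -0.01, "rx": -0.003, "ry": -0.005, "rz": -0.014, "jaw": 85}, {"dx": 0.23, "dy": -0.1, "dz": -0.01, "rx": -0.003, "ry": -0.005, "rz": -0.014, "jaw": 85}, {"dx": 0.24, "dy": -0.09, "dz": -0.01, "rx": -0.003, "ry": -0.005, "rz": -0.014, "jaw": 85}]}}

```text
clock: 1.15
tool_pos: [0.3683, -0.2646, 0.2097]
tcp_rot: [176.7, 9.9, 42.2]
force: [1.4, -0.7, 1.0]
gripper_width: 0.994
grasp_force: 0.0
```

Emit:
{"name": "play_rows", "arguments": {"motion": [{"dx": 0.24, "dy": -0.08, "dz": -0.02, "rx": -0.003, "ry": -0.005, "rz": -0.014, "jaw": 85}, {"dx": 0.24, "dy": -0.07, "dz": -0.02, "rx": -0.003, "ry": -0.005, "rz": -0.014, "jaw": 85}, {"dx": 0.25, "dy": -0.06, "dz": -0.03, "rx": -0.003, "ry": -0.005, "rz": -0.014, "jaw": 85}, {"dx": 0.25, "dy": -0.05, "dz": -0.03, "rx": -0.003, "ry": -0.005, "rz": -0.014, "jaw": 85}, {"dx": 0.25, "dy": -0.04, "dz": -0.04, "rx": -0.003, "ry": -0.005, "rz": -0.014, "jaw": 85}, {"dx": 0.25, "dy": -0.02, "dz": -0.04, "rx": -0.003, "ry": -0.005, "rz": -0.014, "jaw": 85}, {"dx": 0.25, "dy": -0.01, "dz": -0.05, "rx": -0.003, "ry": -0.005, "rz": -0.014, "jaw": 85}, {"dx": 0.25, "dy": 0, "dz": -0.05, "rx": -0.003, "ry": -0.005, "rz": -0.014, "jaw": 85}, {"dx": 0.25, "dy": 0.01, "dz": -0.05, "rx": -0.003, "ry": -0.005, "rz": -0.014, "jaw": 85}, {"dx": 0.25, "dy": 0.02, "dz": -0.06, "rx": -0.003, "ry": -0.005, "rz": -0.014, "jaw": 85}]}}

```text
clock: 2.15
tool_pos: [0.554, 0.0682, 0.1692]
tcp_rot: [178.0, 20.3, 67.8]
force: [0.4, -0.4, 0.2]
gripper_width: 0.993
grasp_force: 0.0
```

```bash
python3 - <<'E'
from plan import *
p,q=now(); s=r.get_state(); print(p,s['tcp_rot'],s['qpos'],s['clock'])
C=cam("wrist"); im=r.read_camera("wrist")[:,:,::-1].copy()
u=np.array([.351,.936,0]);b=np.array([.4963,-.0557,.031])
for z in(0,.085,.15):
    for x in w2px(C,b+u*z): cv2.circle(im,(int(x[0]),int(x[1])),3,(0,255,0),-1)
cv2.imwrite("pics/w2.png",im)
p,q=now()
Q=tool(69.4,-20); tz=Q.apply([0,0,1]); G=np.array([.526,.024,.031])+.002*tz
rows(p,q,G-.08*tz,Q)
E
```

```text
[0.55399669 0.06815077 0.16919738] [177.99756467  20.26962311  67.8261317 ] [  7.99673582  31.93853271  99.05940162 -21.56241482  59.5689291
  42.55191152] 2.15
2 [{"dx": -0.018, "dy": -0.044, "dz": 0.233, "rx": 0.004, "ry": 0.001, "rz": -0.003}, {"dx": -0.018, "dy": -0.04, "dz": 0.234, "rx": 0.004, "ry": 0.001, "rz": -0.003}]
```

View pics/w2.png

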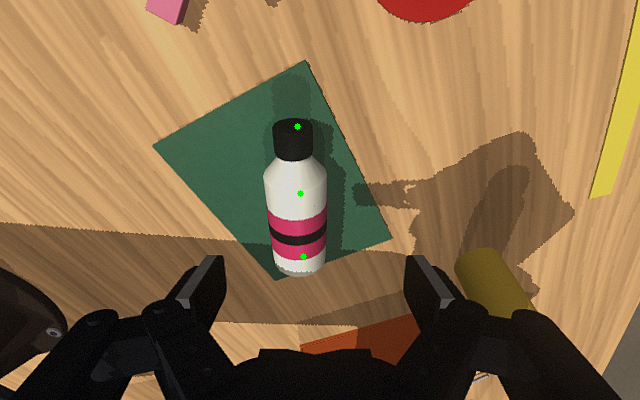

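```bash
python3 - <<'E'
from plan import *
np.set_printoptions(precision=1,suppress=True)
C=cam("wrist"); u=np.array([.351,.936,0]);n=np.array([.936,-.351,0]);k=np.array([0,0,1])
t=np.radians(np.arange(0,360,10))[:,None]
c=np.array([.4963,-.0557,.031])
for nm,a,rad in(("base",0,.028),("sh",.105,.028),("cap0",.125,.016),("cap",.15,.016)):
    x=w2px(C,c+u*a+rad*(np.cos(t)*n+np.sin(t)*k)); print(nm,x.min(0),x.max(0))
im=cv2.imread("pics/w2.png")
g=im.astype(int)
for v in (135,150,200,240,266): print(v,[(x,im[v,x].tolist()) for x in range(262,334,3)] if 0 else "".join("%4d"%g[v,x].sum() for x in range(258,338,2)))
print([ (y,g[y,290].sum()) for y in list(range(110,126))+list(range(256,286,2))])
E
```

```text
base [277.2 242.3] [328.6 281.1]
sh [267.1 163.4] [330.6 198.3]
cap0 [278.9 150.6] [316.8 169.4]
cap [276.5 123.9] [316.6 140.9]
135  247 234 235 214 211 199 207 154  66  77  88  78  79  82 104  89 101  88  92 101  87  77  96  76  70  72  80  75 136 104 136 131 123 164 166 162 156 202 246 235
150  235 238 239 245 202 220 205 215 106  85  85  66  85 107  83 103  93  98  94  94  92  87  86  80  78  82  80  79 142 148 126 104 120 120 150 163 152 141 255 246
200  234 231 246 239 461 546 594 620 631 638 640 639 646 638 638 647 646 642 648 646 639 638 634 630 605 582 569 532 511 480 436 404 343 309 207 160 160 167 154 165
240  242 238 235 220 244 228 224 291 330 302  67  69  89  89  94  99  97 121  96 115 105 107 104  98  98  96  86  80  90 114 247 209 182 162 139 146 143 139 136 142
266  304 295 147 143 161 152 154 155 139 229 312 676 665 644 639 637 643 643 648 644 639 629 648 628 603 583 550 524 495 449 404 357 292 289 293 289 310 301 294 283
[(110, np.int64(191)), (111, np.int64(197)), (112, np.int64(192)), (113, np.int64(199)), (114, np.int64(202)), (115, np.int64(200)), (116, np.int64(210)), (117, np.int64(203)), (118, np.int64(104)), (119, np.int64(62)), (120, np.int64(79)), (121, np.int64(69)), (122, np.int64(72)), (123, np.int64(70)), (124, np.int64(67)), (125, np.int64(72)), (256, np.int64(354)), (258, np.int64(335)), (260, np.int64(621)), (262, np.int64(635)), (264, np.int64(644)), (266, np.int64(643)), (268, np.int64(646)), (270, np.int64(678)), (272, np.int64(394)), (274, np.int64(430)), (276, np.int64(308)), (278, np.int64(297)), (280, np.int64(306)), (282, np.int64(301)), (284, np.int64(295))]
```

Wrist view: cap at (292,135), label at (300,235), base edge at (300,275). The bottle sits about 5 mm farther along its axis than the top view gave, so I correct for that.

```bash
python3 - <<'E'
from plan import *
p,q=now()
Q=tool(70,-20); tz=Q.apply([0,0,1]); G=np.array([.5256,.030,.031])+.002*tz
rows(p,q,G,Q,n=5)
E
```

```text
5 [{"dy": -0.024, "dz": 0.197, "rx": 0.002, "rz": -0.002}, {"dy": -0.023, "dz": 0.197, "rx": 0.002, "rz": -0.002}, {"dy": -0.022, "dz": 0.197, "rx": 0.002, "rz": -0.002}, {"dy": -0.021, "dz": 0.198, "rx": 0.002, "rz": -0.002}, {"dy": -0.02, "dz": 0.198, "rx": 0.002, "rz": -0.002}]
```

Emit:
{"name": "play_rows", "arguments": {"motion": [{"dx": 0, "dy": -0.06, "dz": 0.2, "rx": 0.005, "ry": 0, "rz": -0.005, "jaw": 85}, {"dx": 0, "dy": -0.05, "dz": 0.2, "rx": 0.005, "ry": 0, "rz": -0.005, "jaw": 85}, {"dx": 0, "dy": 0, "dz": 0.2, "rx": 0, "ry": 0, "rz": 0, "jaw": 85}, {"dx": 0, "dy": 0, "dz": 0.2, "rx": 0, "ry": 0, "rz": 0, "jaw": 85}, {"dx": 0, "dy": 0, "dz": 0.19, "rx": 0, "ry": 0, "rz": 0, "jaw": 85}, {"dx": 0, "dy": 0, "dz": 0, "rx": 0, "ry": 0, "rz": 0, "jaw": 85}]}}

```text
clock: 2.8
tool_pos: [0.5187, 0.0235, 0.0273]
tcp_rot: [-179.3, 20.4, 69.7]
force: [-0.5, -0.4, 0.2]
gripper_width: 0.992
grasp_force: 0.0
```

Emit:
{"name": "play_rows", "arguments": {"motion": [{"dx": 0, "dy": 0, "dz": 0, "rx": 0, "ry": 0, "rz": 0, "jaw": 30}, {"dx": 0, "dy": 0, "dz": 0, "rx": 0, "ry": 0, "rz": 0, "jaw": 30}, {"dx": 0, "dy": 0, "dz": 0, "rx": 0, "ry": 0, "rz": 0, "jaw": 30}, {"dx": 0, "dy": 0, "dz": 0, "rx": 0, "ry": 0, "rz": 0, "jaw": 30}, {"dx": 0, "dy": 0, "dz": 0, "rx": 0, "ry": 0, "rz": 0, "jaw": 30}], "force": 60}}

```text
clock: 3.3
tool_pos: [0.5213, 0.0248, 0.0314]
tcp_rot: [-179.7, 20.2, 69.6]
force: [-0.0, 1.4, 6.4]
gripper_width: 0.632
grasp_force: 63.4
```

```bash
python3 - <<'E'
from plan import *
p,q=now(); 
p,q=rows(p,q,p+[0,0,.11],q,n=3)
Q=q*R.from_euler('y',90,degrees=True); E=R.from_euler('ZYX',[0,0,0])
p,q=rows(p,q,[.681,.163,.135],Q,n=11)
E
```

```text
3 [{"dx": -0.084, "dy": -0.001, "dz": -0.229}, {"dx": -0.084, "dy": -0.001, "dz": -0.229}, {"dx": -0.084, "dy": -0.001, "dz": -0.229}]
11 [{"dx": 0.107, "dy": 0.061, "dz": -0.035, "ry": 0.045}, {"dx": 0.111, "dy": 0.061, "dz": -0.02, "ry": 0.045}, {"dx": 0.112, "dy": 0.061, "dz": -0.004, "ry": 0.045}, {"dx": 0.112, "dy": 0.061, "dz": 0.012, "ry": 0.045}, {"dx": 0.109, "dy": 0.061, "dz": 0.028, "ry": 0.045}, {"dx": 0.104, "dy": 0.061, "dz": 0.043, "ry": 0.045}, {"dx": 0.097, "dy": 0.061, "dz": 0.057, "ry": 0.045}, {"dx": 0.087, "dy": 0.061, "dz": 0.071, "ry": 0.045}, {"dx": 0.077, "dy": 0.061, "dz": 0.082, "ry": 0.045}, {"dx": 0.064, "dy": 0.061, "dz": 0.092, "ry": 0.045}, {"dx": 0.05, "dy": 0.061, "dz": 0.101, "ry": 0.045}]
```

Emit:
{"name": "play_rows", "arguments": {"motion": [{"dx": -0.084, "dy": 0, "dz": -0.23, "rx": 0, "ry": 0, "rz": 0, "jaw": 30}, {"dx": -0.084, "dy": 0, "dz": -0.23, "rx": 0, "ry": 0, "rz": 0, "jaw": 30}, {"dx": -0.084, "dy": 0, "dz": -0.23, "rx": 0, "ry": 0, "rz": 0, "jaw": 30}]}}

```text
clock: 3.6
tool_pos: [0.5212, 0.0249, 0.1419]
tcp_rot: [-179.6, 20.2, 69.6]
force: [0.9, -0.5, -3.8]
gripper_width: 0.629
grasp_force: 66.1
```

Emit:
{"name": "play_rows", "arguments": {"motion": [{"dx": 0.107, "dy": 0.06, "dz": -0.035, "rx": 0, "ry": 0.045, "rz": 0, "jaw": 30}, {"dx": 0.11, "dy": 0.06, "dz": -0.02, "rx": 0, "ry": 0.045, "rz": 0, "jaw": 30}, {"dx": 0.11, "dy": 0.06, "dz": 0, "rx": 0, "ry": 0.045, "rz": 0, "jaw": 30}, {"dx": 0.11, "dy": 0.06, "dz": 0.01, "rx": 0, "ry": 0.045, "rz": 0, "jaw": 30}, {"dx": 0.11, "dy": 0.06, "dz": 0.03, "rx": 0, "ry": 0.045, "rz": 0, "jaw": 30}, {"dx": 0.1, "dy": 0.06, "dz": 0.04, "rx": 0, "ry": 0.045, "rz": 0, "jaw": 30}]}}

```text
clock: 4.2
tool_pos: [0.6079, 0.0996, 0.1371]
tcp_rot: [-179.8, -28.7, 69.4]
force: [-0.3, 1.0, -4.3]
gripper_width: 0.631
grasp_force: 66.0
```

```bash
python3 - <<'E'
from plan import *
p,q=now(); s=r.get_state(); print(p,s['tcp_rot'],s['qpos'],s['gripper_width'],s['force'])
E
```

```text
[0.60789083 0.0995768  0.13714594] [-179.77765713  -28.7090304    69.37838714] [ -7.44653254  33.85074973 105.03054376  43.30714696  43.09256132
 -19.71064564] 0.6314371621293238 [-0.34832678  1.03360161 -4.28241084]
```

Emit:
{"name": "play_rows", "arguments": {"motion": [{"dx": 0.1, "dy": 0.06, "dz": 0.057, "rx": 0, "ry": 0.0457, "rz": 0, "jaw": 30}, {"dx": 0.087, "dy": 0.06, "dz": 0.07, "rx": 0, "ry": 0.0457, "rz": 0, "jaw": 30}, {"dx": 0.077, "dy": 0.06, "dz": 0.082, "rx": 0, "ry": 0.0457, "rz": 0, "jaw": 30}, {"dx": 0.064, "dy": 0.06, "dz": 0.092, "rx": 0, "ry": 0.0457, "rz": 0, "jaw": 30}, {"dx": 0.05, "dy": 0.06, "dz": 0.1, "rx": 0, "ry": 0.0457, "rz": 0, "jaw": 30}, {"dx": 0, "dy": 0, "dz": 0, "rx": 0, "ry": 0, "rz": 0, "jaw": 30}]}}

```text
clock: 4.8
tool_pos: [0.6787, 0.1626, 0.1301]
tcp_rot: [-178.4, -69.5, 68.0]
force: [-1.3, 0.0, -4.0]
gripper_width: 0.635
grasp_force: 66.3
```

```bash
python3 - <<'E'
from plan import *
p,q=now(); s=r.get_state(); print(p,s['tcp_rot'],s['qpos'],s['gripper_width'],s['force'])
a=r.read_camera("scene")[:,:,::-1]; C=cam("scene")
t=np.radians(np.arange(0,360,20))[:,None]
cv2.imwrite("pics/s2.png",cv2.resize(a[100:350,180:480],None,fx=2.4,fy=2.4,interpolation=cv2.INTER_CUBIC))
p,q=now()
rows(p,q,[.681,.163,.084],tool(69.5,69.8))
E
```

```text
[0.6787198  0.16262644 0.1300647 ] [-178.38139697  -69.54944036   67.96054035] [-10.71449521  47.66839022 102.71551305  87.72017563  67.61450882
 -57.59481999] 0.6347131892439185 [-1.25056513  0.00669007 -4.02314212]
2 [{"dx": -0.144, "dy": 0.009, "dz": 0.06, "rx": -0.001, "ry": 0.001, "rz": -0.001}, {"dx": -0.145, "dy": 0.009, "dz": 0.059, "rx": -0.001, "ry": 0.001, "rz": -0.001}]
```

View pics/s2.png

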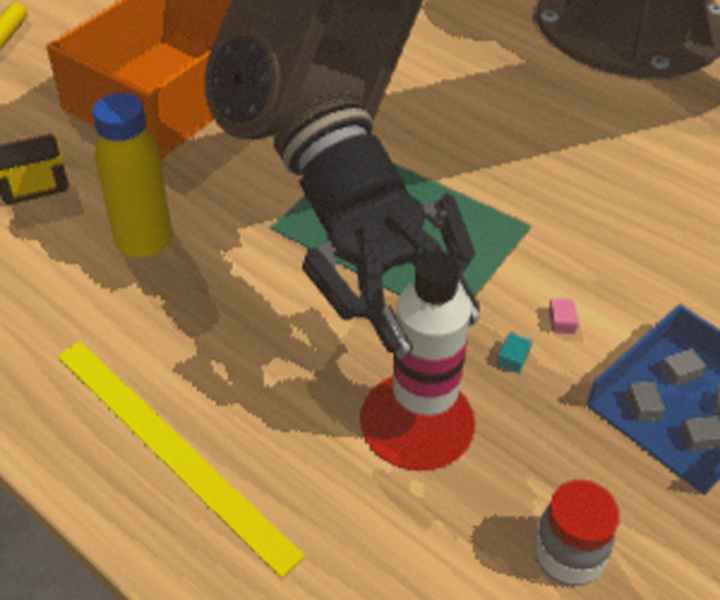

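The scene crop shows the bottle upright at (432,330), hanging just above the red pad at (418,425). I lower it gently.

Emit:
{"name": "play_rows", "arguments": {"motion": [{"dx": -0.138, "dy": 0, "dz": 0.05, "rx": 0, "ry": 0, "rz": 0, "jaw": 30}, {"dx": -0.12, "dy": 0, "dz": 0.045, "rx": 0, "ry": 0, "rz": 0, "jaw": 30}, {"dx": 0, "dy": 0, "dz": 0, "rx": 0, "ry": 0, "rz": 0, "jaw": 30}]}}

```text
clock: 5.15
tool_pos: [0.6774, 0.1623, 0.0903]
tcp_rot: [-178.6, -69.2, 68.3]
force: [-0.5, 0.6, -3.8]
gripper_width: 0.632
grasp_force: 66.2
```

Emit:
{"name": "play_rows", "arguments": {"motion": [{"dx": -0.019, "dy": 0, "dz": 0.007, "rx": 0, "ry": 0, "rz": 0, "jaw": 30}, {"dx": 0, "dy": 0, "dz": 0, "rx": 0, "ry": 0, "rz": 0, "jaw": 30}]}}

```text
clock: 5.35
tool_pos: [0.6784, 0.1622, 0.0894]
tcp_rot: [-179.1, -69.4, 68.7]
force: [-0.7, -0.5, -3.8]
gripper_width: 0.634
grasp_force: 66.2
```

Emit:
{"name": "play_rows", "arguments": {"motion": [{"dx": -0.019, "dy": 0, "dz": 0.007, "rx": 0, "ry": 0, "rz": 0, "jaw": 30}, {"dx": 0, "dy": 0, "dz": 0, "rx": 0, "ry": 0, "rz": 0, "jaw": 30}]}}

```text
clock: 5.55
tool_pos: [0.6785, 0.1621, 0.0861]
tcp_rot: [-179.1, -69.5, 68.6]
force: [-1.2, -1.1, 1.8]
gripper_width: 0.632
grasp_force: 66.5
```

Emit:
{"name": "play_rows", "arguments": {"motion": [{"dx": -0.012, "dy": 0, "dz": 0.005, "rx": 0, "ry": 0, "rz": 0, "jaw": 30}, {"dx": 0, "dy": 0, "dz": 0, "rx": 0, "ry": 0, "rz": 0, "jaw": 30}]}}

```text
clock: 5.75
tool_pos: [0.6786, 0.1624, 0.086]
tcp_rot: [-179.2, -69.8, 68.8]
force: [-4.8, -2.5, 15.4]
gripper_width: 0.633
grasp_force: 67.5
```

Emit:
{"name": "play_rows", "arguments": {"motion": [{"dx": 0, "dy": 0, "dz": 0, "rx": 0, "ry": 0, "rz": 0, "jaw": 85}, {"dx": 0, "dy": 0, "dz": 0, "rx": 0, "ry": 0, "rz": 0, "jaw": 85}, {"dx": 0, "dy": 0, "dz": 0, "rx": 0, "ry": 0, "rz": 0, "jaw": 85}, {"dx": 0, "dy": 0, "dz": 0, "rx": 0, "ry": 0, "rz": 0, "jaw": 85}]}}

```text
clock: 6.15
tool_pos: [0.6782, 0.1623, 0.083]
tcp_rot: [-178.8, -69.5, 68.4]
force: [0.1, 0.9, 0.0]
gripper_width: 0.991
grasp_force: 0.0
```

Emit:
{"name": "play_rows", "arguments": {"motion": [{"dx": -0.01, "dy": 0, "dz": -0.1, "rx": 0, "ry": 0, "rz": 0, "jaw": 85}, {"dx": -0.02, "dy": 0, "dz": -0.2, "rx": 0, "ry": 0, "rz": 0, "jaw": 85}, {"dx": 0, "dy": 0, "dz": -0.25, "rx": 0, "ry": 0, "rz": 0, "jaw": 85}, {"dx": 0, "dy": 0, "dz": -0.25, "rx": 0, "ry": 0, "rz": 0, "jaw": 85}, {"dx": 0, "dy": 0, "dz": -0.1, "rx": 0, "ry": 0, "rz": 0, "jaw": 85}]}}

```text
clock: 6.65
tool_pos: [0.6331, 0.0389, 0.1274]
tcp_rot: [-179.0, -69.5, 68.4]
force: [0.2, 0.0, 0.4]
gripper_width: 0.994
grasp_force: 0.0
```

```bash
python3 - <<'E'
from plan import *
p,q=now(); s=r.get_state(); print(p,s['tcp_rot'],s['qpos'])
# check bottle in top view: cap pixels near prediction
C=cam("top"); a=r.read_camera("top")[:,:,::-1]; print(w2px(C,[[.68,.163,.153],[.68,.163,.003]]))
cv2.imwrite("pics/t2.png",cv2.resize(a[145:300,150:350],None,fx=3.8,fy=3.8,interpolation=cv2.INTER_CUBIC))
p,q=now()
Q=q*R.from_euler('y',-70,degrees=True)
p,q=rows(p,q,[.56,.08,.27],Q,n=9)
E
```

```text
[0.63305244 0.03890599 0.12739212] [-179.00186145  -69.46751392   68.38402351] [-23.55654664  46.98591953 106.13274878  77.78997135  73.1070779
 -61.46953927]
[[247.91714297 168.13219607]
 [255.54145769 182.62896913]]
9 [{"dx": 0.102, "dy": -0.062, "dz": -0.028, "ry": -0.043}, {"dx": 0.097, "dy": -0.062, "dz": -0.041, "ry": -0.043}, {"dx": 0.091, "dy": -0.062, "dz": -0.054, "ry": -0.043}, {"dx": 0.083, "dy": -0.062, "dz": -0.066, "ry": -0.043}, {"dx": 0.073, "dy": -0.062, "dz": -0.076, "ry": -0.043}, {"dx": 0.062, "dy": -0.062, "dz": -0.085, "ry": -0.043}, {"dx": 0.05, "dy": -0.062, "dz": -0.093, "ry": -0.043}, {"dx": 0.037, "dy": -0.062, "dz": -0.099, "ry": -0.043}, {"dx": 0.023, "dy": -0.062, "dz": -0.103, "ry": -0.043}]
```

View pics/t2.png

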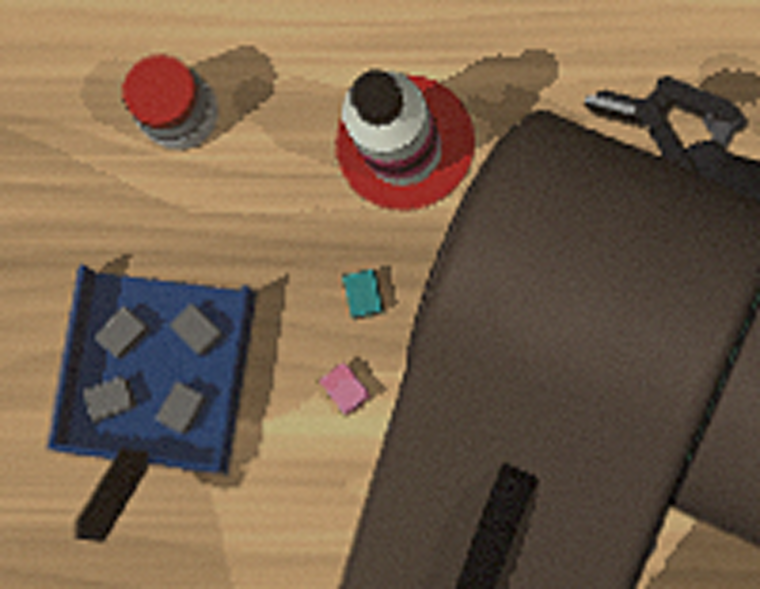

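The top crop shows the bottle standing on the pad: cap at (376,96), within about 5 mm of the prediction. The pan is unchanged, with its handle tip at (90,535). Next is the pan.

Emit:
{"name": "play_rows", "arguments": {"motion": [{"dx": 0.1, "dy": -0.06, "dz": -0.03, "rx": 0, "ry": -0.043, "rz": 0, "jaw": 85}, {"dx": 0.1, "dy": -0.06, "dz": -0.04, "rx": 0, "ry": -0.043, "rz": 0, "jaw": 85}, {"dx": 0.09, "dy": -0.06, "dz": -0.05, "rx": 0, "ry": -0.043, "rz": 0, "jaw": 85}, {"dx": 0.08, "dy": -0.06, "dz": -0.07, "rx": 0, "ry": -0.043, "rz": 0, "jaw": 85}, {"dx": 0.07, "dy": -0.06, "dz": -0.08, "rx": 0, "ry": -0.043, "rz": 0, "jaw": 85}, {"dx": 0.06, "dy": -0.06, "dz": -0.085, "rx": 0, "ry": -0.043, "rz": 0, "jaw": 85}, {"dx": 0.05, "dy": -0.06, "dz": -0.09, "rx": 0, "ry": -0.043, "rz": 0, "jaw": 85}, {"dx": 0.04, "dy": -0.06, "dz": -0.1, "rx": 0, "ry": -0.043, "rz": 0, "jaw": 85}, {"dx": 0.02, "dy": -0.06, "dz": -0.1, "rx": 0, "ry": -0.043, "rz": 0, "jaw": 85}]}}

```text
clock: 7.6
tool_pos: [0.5625, 0.0817, 0.2693]
tcp_rot: [-179.7, 0.5, 69.5]
force: [0.2, -0.4, -0.1]
gripper_width: 0.997
grasp_force: 0.0
```

```bash
python3 - <<'E'
from plan import *
p,q=now(); s=r.get_state(); print(p,s['tcp_rot'],s['qpos'])
h=np.radians(-6.5); c,s_=np.cos(h),np.sin(h)
H=np.array([.5134,.3266,0])+np.array([[c,-s_,0],[s_,c,0],[0,0,1]])@[-.091,0,.070]
Q=tool(173.5,-35); tz=Q.apply([0,0,1]); print(H,tz)
rows(p,q,H-.13*tz,Q,n=15)
E
```

```text
[0.56252636 0.08173539 0.26929601] [-179.73521669    0.49525068   69.45561643] [ 1.76071285 22.46578347 95.61352664 -0.40379084 62.3542199  22.49495521]
[0.42298496 0.33690149 0.07      ] [ 0.5698894  -0.0649307  -0.81915204]
15 [{"dx": 0.077, "dy": -0.13, "dz": 0.041, "rx": -0.012, "ry": -0.009, "rz": -0.037}, {"dx": 0.092, "dy": -0.121, "dz": 0.034, "rx": -0.012, "ry": -0.009, "rz": -0.037}, {"dx": 0.107, "dy": -0.111, "dz": 0.027, "rx": -0.012, "ry": -0.009, "rz": -0.037}, {"dx": 0.12, "dy": -0.099, "dz": 0.02, "rx": -0.012, "ry": -0.009, "rz": -0.037}, {"dx": 0.131, "dy": -0.084, "dz": 0.013, "rx": -0.012, "ry": -0.009, "rz": -0.037}, {"dx": 0.14, "dy": -0.069, "dz": 0.006, "rx": -0.012, "ry": -0.009, "rz": -0.037}, {"dx": 0.147, "dy": -0.052, "dz": -0.001, "rx": -0.012, "ry": -0.009, "rz": -0.037}, {"dx": 0.152, "dy": -0.035, "dz": -0.007, "rx": -0.012, "ry": -0.009, "rz": -0.037}, {"dx": 0.155, "dy": -0.016, "dz": -0.012, "rx": -0.012, "ry": -0.009, "rz": -0.037}, {"dx": 0.155, "dy": 0.002, "dz": -0.017, "rx": -0.012, "ry": -0.009, "rz": -0.037}, {"dx": 0.154, "dy": 0.021, "dz": -0.021, "rx": -0.012, "ry": -0.009, "rz": -0.037}, {"dx": 0.149, "dy": 0.039, "dz": -0.024, "rx": -0.012, "ry": -0.009, "rz": -0.037}, {"dx": 0.143, "dy": 0.057, "dz": -0.026, "rx": -0.012, "ry": -0.009, "rz": -0.037}, {"dx": 0.135, "dy": 0.075, "dz": -0.028, "rx": -0.012, "ry": -0.009, "rz": -0.037}, {"dx": 0.124, "dy": 0.091, "dz": -0.028, "rx": -0.012, "ry": -0.009, "rz": -0.037}]
```

Emit:
{"name": "play_rows", "arguments": {"motion": [{"dx": 0.08, "dy": -0.13, "dz": 0.04, "rx": -0.012, "ry": -0.009, "rz": -0.037, "jaw": 85}, {"dx": 0.09, "dy": -0.12, "dz": 0.03, "rx": -0.012, "ry": -0.009, "rz": -0.037, "jaw": 85}, {"dx": 0.11, "dy": -0.11, "dz": 0.03, "rx": -0.012, "ry": -0.009, "rz": -0.037, "jaw": 85}, {"dx": 0.12, "dy": -0.1, "dz": 0.02, "rx": -0.012, "ry": -0.009, "rz": -0.037, "jaw": 85}, {"dx": 0.13, "dy": -0.08, "dz": 0.01, "rx": -0.012, "ry": -0.009, "rz": -0.037, "jaw": 85}, {"dx": 0.14, "dy": -0.07, "dz": 0.01, "rx": -0.012, "ry": -0.009, "rz": -0.037, "jaw": 85}, {"dx": 0.15, "dy": -0.05, "dz": 0, "rx": -0.012, "ry": -0.009, "rz": -0.037, "jaw": 85}, {"dx": 0.15, "dy": -0.035, "dz": -0.01, "rx": -0.012, "ry": -0.009, "rz": -0.037, "jaw": 85}, {"dx": 0.155, "dy": -0.016, "dz": -0.01, "rx": -0.012, "ry": -0.009, "rz": -0.037, "jaw": 85}, {"dx": 0.155, "dy": 0, "dz": -0.02, "rx": -0.012, "ry": -0.009, "rz": -0.037, "jaw": 85}]}}

```text
clock: 8.6
tool_pos: [0.4204, 0.2591, 0.2077]
tcp_rot: [171.5, 23.7, 135.8]
force: [0.9, 0.9, -0.5]
gripper_width: 0.993
grasp_force: 0.0
```

Emit:
{"name": "play_rows", "arguments": {"motion": [{"dx": 0.154, "dy": 0.02, "dz": -0.02, "rx": -0.012, "ry": -0.009, "rz": -0.037, "jaw": 85}, {"dx": 0.15, "dy": 0.04, "dz": -0.025, "rx": -0.012, "ry": -0.009, "rz": -0.037, "jaw": 85}, {"dx": 0.143, "dy": 0.06, "dz": -0.025, "rx": -0.012, "ry": -0.009, "rz": -0.037, "jaw": 85}, {"dx": 0.135, "dy": 0.075, "dz": -0.03, "rx": -0.012, "ry": -0.009, "rz": -0.037, "jaw": 85}, {"dx": 0.124, "dy": 0.09, "dz": -0.03, "rx": -0.012, "ry": -0.009, "rz": -0.037, "jaw": 85}, {"dx": 0, "dy": 0, "dz": 0, "rx": 0, "ry": 0, "rz": 0, "jaw": 85}]}}

```text
clock: 9.2
tool_pos: [0.3482, 0.3512, 0.1837]
tcp_rot: [179.5, 34.3, 173.2]
force: [0.1, 0.5, 0.7]
gripper_width: 0.993
grasp_force: 0.0
```

```bash
python3 - <<'E'
from plan import *
p,q=now(); s=r.get_state(); print(p,s['tcp_rot'],s['qpos'])
C=cam("wrist"); im=r.read_camera("wrist")[:,:,::-1].copy()
h=np.radians(-6.5); c,s_=np.cos(h),np.sin(h); M=np.array([[c,-s_,0],[s_,c,0],[0,0,1]]); o=np.array([.5134,.3266,0])
tip=np.array([-62,0,28])/1e3+.095*np.array([-.574,0,.819])
pts=[[-.065,.06,.035],[-.065,-.06,.035],[.065,.06,.035],[.065,-.06,.035],tip]
print(w2px(C,[o+M@np.array(x) for x in pts]).round(1))
for x in w2px(C,[o+M@np.array(x) for x in pts]): cv2.circle(im,(int(x[0]),int(x[1])),3,(0,255,0),-1)
cv2.imwrite("pics/w3.png",im)
E
```

```text
[0.34819884 0.35117414 0.18368238] [179.53517802  34.30582124 173.16940889] [ 50.60430669  21.77544914 123.16665934 -64.89043776  31.31434053
  23.34613653]
[[366.6 185.2]
 [249.3 185.8]
 [354.  249.3]
 [265.3 249.9]
 [306.1 210.2]]
```

View pics/w3.png

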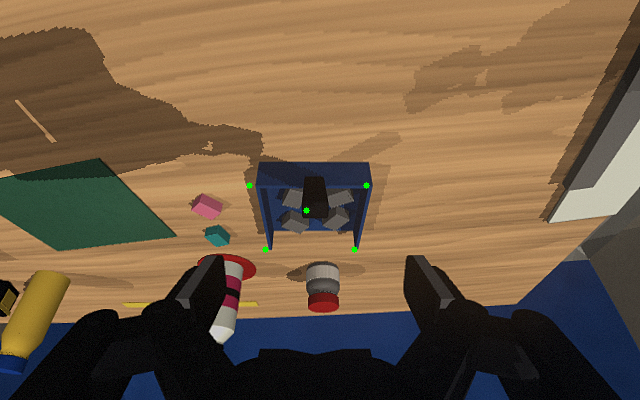

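The wrist view shows the rear rim at y≈186 from x 257 to 371 and the handle tip at (316,214), so the pan is about 5 mm farther in +y than estimated. q4 is almost at its limit, so I use a 25° tool tilt instead of 35°.

```bash
python3 - <<'E'
from plan import *
p,q=now()
M=R.from_euler('z',-7,degrees=True); H=np.array([.5134,.332,0])+M.apply([-.091,0,.070])
Q=tool(173,-25); tz=Q.apply([0,0,1]); print(H)
p,q=rows(p,q,H-.07*tz,Q,n=4)
p,q=rows(p,q,H,Q,n=2)
E
```

```text
[0.4230783  0.34309011 0.07      ]
4 [{"dx": -0.014, "dy": 0.002, "dz": 0.112, "rx": 0.001, "ry": 0.013}, {"dx": -0.018, "dy": 0.002, "dz": 0.111, "rx": 0.001, "ry": 0.013}, {"dx": -0.023, "dy": 0.002, "dz": 0.11, "rx": 0.001, "ry": 0.013}, {"dx": -0.027, "dy": 0.002, "dz": 0.109, "rx": 0.001, "ry": 0.013}]
2 [{"dz": 0.233}, {"dz": 0.233}]
```

Emit:
{"name": "play_rows", "arguments": {"motion": [{"dx": -0.014, "dy": 0, "dz": 0.11, "rx": 0, "ry": 0.013, "rz": 0, "jaw": 85}, {"dx": -0.018, "dy": 0, "dz": 0.11, "rx": 0, "ry": 0.013, "rz": 0, "jaw": 85}, {"dx": -0.023, "dy": 0, "dz": 0.11, "rx": 0, "ry": 0.013, "rz": 0, "jaw": 85}, {"dx": -0.027, "dy": 0, "dz": 0.11, "rx": 0, "ry": 0.013, "rz": 0, "jaw": 85}, {"dx": 0, "dy": 0, "dz": 0, "rx": 0, "ry": 0, "rz": 0, "jaw": 85}]}}

```text
clock: 9.75
tool_pos: [0.3961, 0.3439, 0.1331]
tcp_rot: [179.5, 25.0, 172.8]
force: [-0.4, -0.5, 0.9]
gripper_width: 0.999
grasp_force: 0.0
```

```bash
python3 - <<'E'
from plan import *
p,q=now(); s=r.get_state(); print(p,s['tcp_rot'],s['qpos'])
im=r.read_camera("wrist")[:,:,::-1]
cv2.imwrite("pics/w4.png",im[100:400,170:470])
p,q=now()
M=R.from_euler('z',-7,degrees=True); H=np.array([.5134,.332,0])+M.apply([-.091,0,.070])
C=cam("wrist");o=np.array([.5134,.332,0]);a=np.array([-.574,0,.819])
print(w2px(C,[o+M.apply(np.array([-.062,0,.028])+a*t) for t in(0,.05,.095)])-[170,100])
Q=tool(173,-25); rows(p,q,H,Q,n=2)
E
```

```text
[0.39611592 0.3439247  0.13314047] [179.52667861  24.96567261 172.76761883] [ 41.93600085  27.4208788  119.67947546 -50.8655672   23.87490187
   4.59487916]
[[146.46101133 110.25142178]
 [147.33732164 121.19616569]
 [148.5752958  136.66140817]]
2 [{"dx": 0.006, "dy": 0.007, "dz": 0.231, "rx": 0.001, "rz": -0.001}, {"dx": 0.006, "dy": 0.008, "dz": 0.231, "rx": 0.001, "rz": -0.001}]
```

View pics/w4.png

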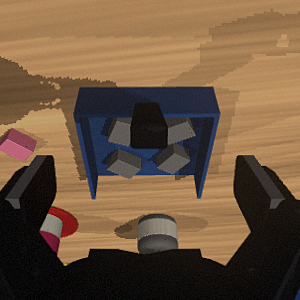

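Handle at (148,120), midway between the fingers and matching the prediction. I descend and grip.

Emit:
{"name": "play_rows", "arguments": {"motion": [{"dx": 0.006, "dy": 0.008, "dz": 0.23, "rx": 0, "ry": 0, "rz": 0, "jaw": 85}, {"dx": 0.006, "dy": 0.008, "dz": 0.23, "rx": 0, "ry": 0, "rz": 0, "jaw": 85}, {"dx": 0, "dy": 0, "dz": 0, "rx": 0, "ry": 0, "rz": 0, "jaw": 40}, {"dx": 0, "dy": 0, "dz": 0, "rx": 0, "ry": 0, "rz": 0, "jaw": 5}, {"dx": 0, "dy": 0, "dz": 0, "rx": 0, "ry": 0, "rz": 0, "jaw": 5}, {"dx": 0, "dy": 0, "dz": 0, "rx": 0, "ry": 0, "rz": 0, "jaw": 5}, {"dx": 0, "dy": 0, "dz": 0, "rx": 0, "ry": 0, "rz": 0, "jaw": 5}, {"dx": 0, "dy": 0, "dz": 0, "rx": 0, "ry": 0, "rz": 0, "jaw": 5}], "force": 110}}

```text
clock: 10.6
tool_pos: [0.4232, 0.3465, 0.0757]
tcp_rot: [179.7, 24.9, 173.0]
force: [-6.6, -0.2, 14.1]
gripper_width: 0.219
grasp_force: 107.0
```

```bash
python3 - <<'E'
from plan import *
s=r.get_state(); print(s['tool_pos'],s['tcp_rot'],s['qpos'],s['gripper_width'],s['grasp_force'],s['force'])
p,q=now()
p,q=rows(p,q,p+[0,0,.16],q,n=5)
E
```

```text
[0.42321615 0.34646117 0.07567604] [179.66770952  24.8604774  173.03968045] [ 39.96570198  34.67532658 118.99522868 -65.00783415  19.53896915
  17.74953107] 0.21916543588579462 107.04298138618469 [-6.56517267 -0.21566825 14.09983097]
5 [{"dx": -0.09, "dy": 0.001, "dz": -0.194}, {"dx": -0.09, "dy": 0.001, "dz": -0.194}, {"dx": -0.09, "dy": 0.001, "dz": -0.194}, {"dx": -0.09, "dy": 0.001, "dz": -0.194}, {"dx": -0.09, "dy": 0.001, "dz": -0.194}]
```

```bash
cat > kin.py <<'E'
from plan import *
from scipy.optimize import least_squares
D=[([.18397,-.59713,.2478],[-179.95,0,17.12],[-78.93,28.16,89.35,0,62.55,-6.05]),
([.55400,.06815,.16920],[178.0,20.27,67.83],[7.997,31.94,99.06,-21.56,59.57,42.55]),
([.60789,.09958,.13715],[-179.78,-28.71,69.38],[-7.447,33.85,105.03,43.31,43.09,-19.71]),
([.67872,.16263,.13006],[-178.38,-69.55,67.96],[-10.71,47.67,102.72,87.72,67.61,-57.59]),
([.63305,.03891,.12739],[-179,-69.47,68.38],[-23.557,46.986,106.133,77.79,73.107,-61.47]),
([.56253,.08174,.2693],[-179.735,.495,69.456],[1.761,22.466,95.614,-.404,62.354,22.495]),
([.3482,.35117,.18368],[179.535,34.306,173.17],[50.604,21.775,123.167,-64.89,31.314,23.346]),
([.39612,.34392,.13314],[179.527,24.966,172.768],[41.936,27.421,119.679,-50.866,23.875,4.595]),
([.42322,.34646,.07568],[179.668,24.86,173.04],[39.966,34.675,118.995,-65.008,19.539,17.75])]
rz=lambda a:R.from_euler('z',a,degrees=True); ry=lambda a:R.from_euler('y',a,degrees=True)
def fk(x,q):
    a1,d1,L2,L3,d6=x
    A=rz(q[0])*ry(q[1]); e=rz(q[0]).apply([a1,0,d1])+A.apply([0,0,L2])
    B=A*ry(q[2]); e=e+B.apply([0,0,L3]); Wr=B*rz(q[3])*ry(q[4])*rz(q[5])*rz(QOFF)
    return e+Wr.apply([0,0,d6]),Wr
QOFF=-90
def best():
    f=lambda x:np.concatenate([fk(x,q)[0]-p for p,_,q in D])
    return least_squares(f,[0,.4,.4,.4,.2])
X=best().x
lo=np.array([-177.58,-47.91,2.72,-65.01,3.68,-153.87]);hi=np.array([177.58,125.51,160,245.01,167.84,153.87])
def ik(p,Q,g=None):
    g=np.array(D[5][2] if g is None else g)
    f=lambda q:np.concatenate([(fk(X,q)[0]-p)*20,((fk(X,q)[1].inv()*Q).as_rotvec())*3])
    s=least_squares(f,g,x_scale=10); return s.x,np.abs(s.fun).max()
E
python3 - <<'E'
from kin import *
np.set_printoptions(precision=3,suppress=True)
print(X,np.abs(best().fun).max())
for p,a,q in D: print(np.degrees((fk(X,q)[1].inv()*R.from_euler('xyz',a,degrees=True)).as_rotvec()))
E
```

```text
[-0.036  0.207  0.574  0.425  0.259] 0.07276748761982942
[  -0.01     0.015 -180.   ]
[  0.     -0.004 179.998]
[  0.      0.004 179.996]
[ -0.009  -0.005 179.991]
[   0.004    0.002 -179.999]
[ -0.001  -0.    180.   ]
[  0.001  -0.001 179.999]
[ -0.      0.001 180.   ]
[ -0.001   0.001 180.   ]
```

```bash
sed -i 's/QOFF=-90/QOFF=90/; s/a1,d1,L2,L3,d6=x/a1,d1,L2,L3,d6,a3=x/; s/B.apply(\[0,0,L3\])/B.apply([a3,0,L3])/; s/\[0,.4,.4,.4,.2\]/[0,.4,.4,.4,.2,0]/' kin.py
cat >> kin.py <<'E'
h0=-6.96; Tp=np.array([-.0917,0,.0757])   # TCP in pan frame, grasp tool orientation in pan frame
Qp=rz(-h0)*R.from_euler('xyz',[179.67,24.86,173.04],degrees=True)
def panpose(h,phi,pt,at):
    """TCP pose with pan heading h, nose-down phi, pan-frame point pt at world `at`"""
    P=rz(h)*ry(phi); return np.array(at)+P.apply(Tp-np.array(pt)),P*Qp
E
python3 - <<'E'
from kin import *
np.set_printoptions(precision=1,suppress=True)
print((X*1000).round(1),np.abs(best().fun).max())
def show(*a):
    p,Q=panpose(*a); q,e=ik(p,Q,g); ok=e<.02 and (q>lo).all() and (q<hi).all(); print(a[0],a[1],q,"%.3f"%e,ok,(p*1e3).round()); return q
F=[.065,0,0]
for h in(-45,-60,-75,-90):
    g=[-25,20,110,-40,40,0]
    g=show(h,0,F,[.5,-.2,.18])
    for phi in(0,30,60,80,90): g=show(h,phi,F,[.5,-.315,.10])
    g=[0,20,110,-40,40,0]
for h in(0,-20,-40,-60,): g=show(h,0,[0,0,0],[.5025,.008,.004])
g=list(D[-1][2]); 
for z in(.02,.05,.1,.16,): g=show(h0,0,[0,0,0],[.5134,.335,z])
E
```

```text
[-26.  206.8 618.2 429.7 260.9  49.8] 0.07276766376021968
-45 0 [ -2.3   5.3 127.8 -32.   32.  -22.2] 0.000 True [389. -89. 256.]
-45 0 [-22.4  16.1 131.2 -43.9  13.1 -26.1] 0.000 True [ 389. -204.  176.]
-45 30 [-30.5  20.5 103.6   1.8  60.8 -76.5] 0.000 True [ 431. -246.  244.]
-45 60 [-34.7  37.2  75.5   6.4 101.9 -80.3] 0.000 True [ 491. -306.  274.]
-45 80 [-36.2  50.9  57.    9.4 126.5 -79.3] 0.000 True [ 533. -348.  267.]
-45 90 [-36.7  58.1  48.   11.8 138.2 -77.6] 0.000 True [ 554. -369.  257.]
-60 0 [  4.7   9.8 122.  -34.3  42.1  -0.8] 0.000 True [422. -64. 256.]
-60 0 [-13.1  18.5 126.6 -47.1  24.4  -1.5] 0.000 True [ 422. -179.  176.]
-60 30 [-28.6  21.  102.7   3.4  60.5 -60.3] 0.000 True [ 451. -230.  244.]
-60 60 [-37.5  36.4  77.2  13.2  99.1 -69.1] 0.000 True [ 494. -304.  274.]
-60 80 [-40.7  49.4  60.4  19.  122.2 -68.3] 0.000 True [ 524. -356.  267.]
-60 90 [-41.8  56.2  52.4  23.2 132.9 -65.9] 0.000 True [ 538. -381.  257.]
-75 0 [  7.5  14.9 114.5 -32.1  51.4  13. ] 0.000 True [459. -49. 256.]
-75 0 [ -7.7  22.  119.6 -41.7  35.4  11.1] 0.000 True [ 459. -164. 
[... 665 characters left out ...]
 [ 500. -362.  267.]
-90 90 [-51.5  49.4  68.1  39.1 115.6 -52.1] 0.000 True [ 500. -391.  257.]
0 0 [  1.2  28.9 140.7   0.8 -14.5 -89.6] 0.000 False [411.   8.  80.]
-20 0 [  13.6   29.2  138.1   57.6  -15.6 -115.7] 0.000 False [416.  39.  80.]
-40 0 [  21.4   30.4  131.5  103.4  -22.1 -135.5] 0.000 False [432.  67.  80.]
-60 0 [  24.4   32.5  122.9  128.7  -32.4 -139.8] 0.000 False [457.  87.  80.]
-6.96 0 [ 48.8  32.3 117.7 -54.6  25.   14.9] 0.000 True [422. 346.  96.]
-6.96 0 [ 48.8  29.2 116.7 -48.1  27.6   7.7] 0.000 True [422. 346. 126.]
-6.96 0 [ 48.8  24.6 114.4 -39.7  32.6  -2. ] 0.000 True [422. 346. 176.]
-6.96 0 [ 48.8  19.6 110.9 -32.8  39.4 -10.5] 0.000 True [422. 346. 236.]
```

```bash
sed -i 's/d6,a3=x/d6,a3,b=x/; s/\[a3,0,L3\]/[a3,b,L3]/; s/\[0,.4,.4,.4,.2,0\]/[0,.4,.4,.4,.2,0,0]/' kin.py
python3 - <<'E'
from kin import *
np.set_printoptions(precision=1,suppress=True)
print((X*1000).round(1),np.abs(best().fun).max())
def show(*a):
    p,Q=panpose(*a); q,e=ik(p,Q,g); ok=e<.02 and (q>lo).all() and (q<hi).all(); print(a[0],a[1],q,"%.3f"%e,ok,(p*1e3).round()); return q
F=[.065,0,0]
g=list(D[-1][2]); 
for z in(0.001,.05,.1,.16,): g=show(h0,0,[0,0,0],[.5134,.335,z])
for h in(-60,-75,-90):
    g=[-35,20,110,-40,40,0]
    g=show(h,0,F,[.5,-.2,.18])
    for phi in(0,30,60,80,90): g=show(h,phi,F,[.5,-.315,.10])
for h in(30,10,-30,-60,-90): g=[0,25,110,-40,40,0];g=show(h,0,[0,0,0],[.5025,.008,.004])
E
```

```text
[ -0.  196.7 586.8 411.  238.2  43.1  65.9] 4.245248845899385e-05
-6.96 0 [ 40.   34.5 119.1 -64.8  19.6  17.6] 0.000 True [422. 346.  77.]
-6.96 0 [ 40.   29.2 117.4 -49.8  23.4   1.5] 0.000 True [422. 346. 126.]
-6.96 0 [ 40.   24.3 115.  -39.3  28.6 -10.2] 0.000 True [422. 346. 176.]
-6.96 0 [ 40.   19.1 111.4 -31.2  35.9 -19.8] 0.000 True [422. 346. 236.]
-60 0 [ -6.9   8.5 123.1 -33.3  37.4 -12.1] 0.000 True [422. -64. 256.]
-60 0 [-24.1  17.8 127.8 -46.6  19.5 -11.8] 0.000 True [ 422. -179.  176.]
-60 30 [-35.7  20.3 103.8   2.8  60.5 -67.1] 0.000 True [ 451. -230.  244.]
-60 60 [-42.4  35.6  78.3  10.5  99.7 -73.7] 0.000 True [ 494. -304.  274.]
-60 80 [-44.9  48.5  61.6  15.1 123.1 -72.9] 0.000 True [ 524. -356.  267.]
-60 90 [-45.8  55.3  53.7  18.5 134.  -70.9] 0.000 True [ 538. -381.  257.]
-75 0 [ -2.4  13.8 115.7 -32.9  47.3   4.5] 0.000 True [459. -49. 256.]
-75 0 [-17.5  21.4 120.7 -43.2  30.9   3.7] 0.000 True [ 459. -164.  176.]
-75 30 [-33.8  21.3 102.1   4.2  60.3 -51. ] 0.000 True [ 475. -220.  244.]
-75 60 [-44.9  34.2  81.   17.2  95.8 -62.8] 0.000 True [ 497. -
[... 281 characters left out ...]
.000 True [ 500. -158.  176.]
-90 30 [-32.4  22.6  99.9   5.2  60.1 -35.1] 0.000 True [ 500. -217.  244.]
-90 60 [-47.1  32.4  84.5  23.3  90.2 -52.6] 0.000 True [ 500. -302.  274.]
-90 80 [-53.3  42.7  74.2  31.6 109.  -55.5] 0.000 True [ 500. -362.  267.]
-90 90 [-55.4  48.4  69.3  35.9 117.6 -55.3] 0.000 True [ 500. -391.  257.]
30 0 [-25.7  29.8 137.2 -86.5 -20.6 -56.9] 0.000 False [423. -38.  80.]
10 0 [-16.9  29.3 141.8 -40.7 -17.5 -75.4] 0.000 False [412.  -8.  80.]
-30 0 [   6.2   29.8  136.8 -117.    15.9   61.5] 0.000 False [423.  54.  80.]
-60 0 [ 14.6  32.6 124.5 -58.8  28.2  38.4] 0.000 True [457.  87.  80.]
-90 0 [ 14.7  36.9 110.8 -35.6  44.6  43. ] 0.000 True [502. 100.  80.]
```

```bash
python3 - <<'E'
from kin import *
p,q=now()
p1,q1=panpose(h0,-6,[0,0,0],[.5134,.335,.14])
print("q",ik(p1,q1,D[-1][2])[0].round(1))
p,q=rows(p,q,p+[0,0,.05],q,n=3)
p,q=rows(p,q,p1,q1,n=3)
p2,q2=panpose(-90,-6,[.065,0,0],[.5,-.19,.19])
print("q",ik(p2,q2,[0,20,107,-30,50,16])[0].round(1))
p,q=rows(p,q,p2,q2,n=16)
E
```

```text
q [ 42.7  21.5 116.1 -49.5  30.6   0.5]
3 [{"dx": -0.047, "dy": 0.001, "dz": -0.101}, {"dx": -0.047, "dy": 0.001, "dz": -0.101}, {"dx": -0.047, "dy": 0.001, "dz": -0.101}]
3 [{"dx": -0.058, "dz": -0.169, "ry": -0.011}, {"dx": -0.064, "dz": -0.167, "ry": -0.011}, {"dx": -0.07, "dz": -0.165, "ry": -0.011}]
q [  3.4  21.  107.8 -36.8  58.8  25. ]
16 [{"dx": -0.056, "dy": -0.15, "dz": 0.011, "rx": 0.015, "rz": 0.025}, {"dx": -0.067, "dy": -0.145, "dz": 0.018, "rx": 0.015, "rz": 0.025}, {"dx": -0.078, "dy": -0.138, "dz": 0.025, "rx": 0.015, "rz": 0.025}, {"dx": -0.088, "dy": -0.13, "dz": 0.031, "rx": 0.015, "rz": 0.025}, {"dx": -0.098, "dy": -0.121, "dz": 0.037, "rx": 0.015, "rz": 0.025}, {"dx": -0.107, "dy": -0.112, "dz": 0.042, "rx": 0.015, "rz": 0.025}, {"dx": -0.116, "dy": -0.101, "dz": 0.047, "rx": 0.015, "rz": 0.025}, {"dx": -0.123, "dy": -0.089, "dz": 0.052, "rx": 0.015, "rz": 0.025}, {"dx": -0.129, "dy": -0.077, "dz": 0.056, "rx": 0.015, "rz": 0.025}, {"dx": -0.135, "dy": -0.064, "dz": 0.059, "rx": 0.015, "rz": 0.025}, {"dx": -0.139, "dy": -0.05, "dz": 0.062, "rx": 0.015, "rz": 0.025}, {"dx": -0.143, "dy": -0.037, "dz": 0.064, "rx": 0.015, "rz": 0.025}, {"dx": -0.145, "dy": -0.022, "dz": 0.065, "rx": 0.015, "rz": 0.025}, {"dx": -0.146, "dy": -0.008, "dz": 0.066, "rx": 0.015, "rz": 0.025}, {"dx": -0.146, "dy": 0.006, "dz": 0.066, "rx": 0.015, "rz": 0.025}, {"dx": -0.145, "dy": 0.021, "dz": 0.066, "rx": 0.015, "rz": 0.025}]
```

Emit:
{"name": "play_rows", "arguments": {"motion": [{"dx": -0.025, "dy": 0, "dz": -0.05, "rx": 0, "ry": 0, "rz": 0, "jaw": 5}, {"dx": -0.047, "dy": 0, "dz": -0.1, "rx": 0, "ry": 0, "rz": 0, "jaw": 5}, {"dx": -0.047, "dy": 0, "dz": -0.1, "rx": 0, "ry": 0, "rz": 0, "jaw": 5}, {"dx": -0.06, "dy": 0, "dz": -0.17, "rx": 0, "ry": -0.011, "rz": 0, "jaw": 5}, {"dx": -0.065, "dy": 0, "dz": -0.17, "rx": 0, "ry": -0.011, "rz": 0, "jaw": 5}, {"dx": -0.07, "dy": 0, "dz": -0.165, "rx": 0, "ry": -0.011, "rz": 0, "jaw": 5}, {"dx": -0.02, "dy": 0, "dz": -0.05, "rx": 0, "ry": 0, "rz": 0, "jaw": 5}, {"dx": 0, "dy": 0, "dz": 0, "rx": 0, "ry": 0, "rz": 0, "jaw": 5}]}}

```text
clock: 11.4
tool_pos: [0.4146, 0.3471, 0.2054]
tcp_rot: [179.5, 30.7, 172.9]
force: [0.8, -1.2, -4.1]
gripper_width: 0.217
grasp_force: 107.3
```

```bash
python3 - <<'E'
from kin import *
s=r.get_state(); print(s['tool_pos'],s['tcp_rot'],s['qpos'],s['gripper_width'],s['grasp_force'],s['force'])
cv2.imwrite("pics/s3.png",r.read_camera("scene")[120:340,330:630,::-1])
E
```

```text
[0.4145786  0.34708465 0.20539079] [179.54063238  30.70444759 172.93936073] [ 42.6545228   21.46484758 116.14489666 -49.2373831   30.49090535
   0.26153713] 0.2171166611622475 107.32223868370056 [ 0.83643936 -1.16339355 -4.0751159 ]
```

View pics/s3.png

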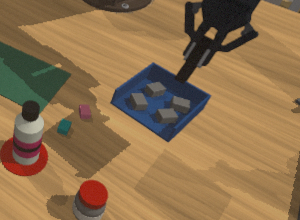

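The pan is lifted about level with all four offcuts inside, at crop (160,103). I carry it to the bin.

Emit:
{"name": "play_rows", "arguments": {"motion": [{"dx": -0.03, "dy": -0.075, "dz": 0, "rx": 0.008, "ry": 0, "rz": 0.013, "jaw": 5}, {"dx": -0.03, "dy": -0.075, "dz": 0.01, "rx": 0.007, "ry": 0, "rz": 0.012, "jaw": 5}, {"dx": -0.067, "dy": -0.145, "dz": 0.018, "rx": 0.015, "ry": 0, "rz": 0.025, "jaw": 5}, {"dx": -0.078, "dy": -0.138, "dz": 0.025, "rx": 0.015, "ry": 0, "rz": 0.025, "jaw": 5}, {"dx": -0.088, "dy": -0.13, "dz": 0.031, "rx": 0.015, "ry": 0, "rz": 0.025, "jaw": 5}, {"dx": -0.098, "dy": -0.12, "dz": 0.037, "rx": 0.015, "ry": 0, "rz": 0.025, "jaw": 5}, {"dx": -0.107, "dy": -0.11, "dz": 0.042, "rx": 0.015, "ry": 0, "rz": 0.025, "jaw": 5}, {"dx": -0.116, "dy": -0.1, "dz": 0.047, "rx": 0.015, "ry": 0, "rz": 0.025, "jaw": 5}, {"dx": -0.123, "dy": -0.09, "dz": 0.052, "rx": 0.015, "ry": 0, "rz": 0.025, "jaw": 5}, {"dx": -0.129, "dy": -0.077, "dz": 0.056, "rx": 0.015, "ry": 0, "rz": 0.025, "jaw": 5}]}}

```text
clock: 12.45
tool_pos: [0.4614, 0.135, 0.2282]
tcp_rot: [-179.9, 30.5, 125.5]
force: [0.7, 0.0, -2.6]
gripper_width: 0.217
grasp_force: 107.5
```

Emit:
{"name": "play_rows", "arguments": {"motion": [{"dx": -0.135, "dy": -0.064, "dz": 0.06, "rx": 0.015, "ry": 0, "rz": 0.025, "jaw": 5}, {"dx": -0.14, "dy": -0.05, "dz": 0.06, "rx": 0.015, "ry": 0, "rz": 0.025, "jaw": 5}, {"dx": -0.143, "dy": -0.037, "dz": 0.065, "rx": 0.015, "ry": 0, "rz": 0.025, "jaw": 5}, {"dx": -0.145, "dy": -0.022, "dz": 0.065, "rx": 0.015, "ry": 0, "rz": 0.025, "jaw": 5}, {"dx": -0.146, "dy": -0.008, "dz": 0.066, "rx": 0.015, "ry": 0, "rz": 0.025, "jaw": 5}, {"dx": -0.146, "dy": 0.006, "dz": 0.066, "rx": 0.015, "ry": 0, "rz": 0.025, "jaw": 5}, {"dx": -0.073, "dy": 0.01, "dz": 0.033, "rx": 0.008, "ry": 0, "rz": 0.013, "jaw": 5}, {"dx": -0.073, "dy": 0.01, "dz": 0.033, "rx": 0.007, "ry": 0, "rz": 0.012, "jaw": 5}, {"dx": 0, "dy": 0, "dz": 0, "rx": 0, "ry": 0, "rz": 0, "jaw": 5}]}}

```text
clock: 13.35
tool_pos: [0.496, -0.0284, 0.2469]
tcp_rot: [-179.7, 30.6, 89.2]
force: [1.4, 0.3, -1.7]
gripper_width: 0.217
grasp_force: 107.5
```

```bash
python3 - <<'E'
from kin import *
np.set_printoptions(precision=3,suppress=True)
s=r.get_state(); print(s['tool_pos'],s['tcp_rot'],s['qpos'],s['gripper_width'],s['grasp_force'],s['force'])
p,q=now(); P=q*Qp.inv(); print("pan now",P.as_euler('ZYX',degrees=True),p-P.apply(Tp))
# blue pan pixels in top view vs predicted floor corners
C=cam("top"); a=cv2.cvtColor(r.read_camera("top"),cv2.COLOR_RGB2HSV)
m=((abs(a[:,:,0].astype(int)-112)<12)&(a[:,:,1]>110)&(a[:,:,2]>40)).astype(np.uint8); m=cv2.morphologyEx(m,cv2.MORPH_OPEN,np.ones((3,3)))
n,l,st,ce=cv2.connectedComponentsWithStats(m)
print([(st[i].tolist(),ce[i].round(0).tolist()) for i in range(1,n) if st[i][4]>60])
o=p-P.apply(Tp)
print(w2px(C,[o+P.apply(x) for x in([.065,.06,.035],[.065,-.06,.035],[-.065,.06,.035],[-.065,-.06,.035],[.065,0,0])]))
# orange bin rim
m=((a[:,:,0]<14)&(a[:,:,0]>5)&(a[:,:,1]>200)).astype(np.uint8); n,l,st,ce=cv2.connectedComponentsWithStats(m); print([st[i].tolist() for i in range(1,n) if st[i][4]>200])
# path to pour
p1,q1=panpose(-90,10,[.065,0,0],[.5,-.315,.105])
rows(p,q,p1,q1,n=6)
E
```

```text
[ 0.496 -0.028  0.247] [-179.655   30.623   89.151] [  3.082  21.105 107.917 -36.179  59.335  25.223] 0.2172642283547761 107.5287938117981 [ 1.394  0.268 -1.698]
pan now [-91.134  -5.764  -0.583] [ 0.493 -0.127  0.181]
[([384, 156, 19, 19, 284], [393.0, 165.0]), ([342, 220, 57, 51, 1892], [371.0, 248.0]), ([363, 220, 13, 10, 81], [369.0, 224.0])]
[[399.033 215.219]
 [399.412 268.753]
 [341.26  215.039]
 [340.52  268.038]
 [398.352 243.72 ]]
[]
6 [{"dx": -0.116, "dy": 0.008, "dz": 0.121, "rx": -0.001, "ry": 0.015, "rz": -0.001}, {"dx": -0.122, "dy": 0.007, "dz": 0.115, "rx": -0.001, "ry": 0.015, "rz": -0.001}, {"dx": -0.127, "dy": 0.006, "dz": 0.109, "rx": -0.001, "ry": 0.015, "rz": -0.001}, {"dx": -0.132, "dy": 0.006, "dz": 0.104, "rx": -0.001, "ry": 0.015, "rz": -0.001}, {"dx": -0.136, "dy": 0.005, "dz": 0.097, "rx": -0.001, "ry": 0.015, "rz": -0.001}, {"dx": -0.141, "dy": 0.005, "dz": 0.091, "rx": -0.001, "ry": 0.015, "rz": -0.001}]
```

Emit:
{"name": "play_rows", "arguments": {"motion": [{"dx": -0.115, "dy": 0.008, "dz": 0.12, "rx": -0.001, "ry": 0.015, "rz": -0.001, "jaw": 5}, {"dx": -0.12, "dy": 0.007, "dz": 0.115, "rx": -0.001, "ry": 0.015, "rz": -0.001, "jaw": 5}, {"dx": -0.127, "dy": 0.006, "dz": 0.11, "rx": -0.001, "ry": 0.015, "rz": -0.001, "jaw": 5}, {"dx": -0.13, "dy": 0.006, "dz": 0.104, "rx": -0.001, "ry": 0.015, "rz": -0.001, "jaw": 5}, {"dx": -0.136, "dy": 0.005, "dz": 0.097, "rx": -0.001, "ry": 0.015, "rz": -0.001, "jaw": 5}, {"dx": -0.14, "dy": 0.005, "dz": 0.09, "rx": -0.001, "ry": 0.015, "rz": -0.001, "jaw": 5}]}}

```text
clock: 14.0
tool_pos: [0.5005, -0.1717, 0.2062]
tcp_rot: [179.7, 14.3, 90.6]
force: [-0.2, 0.1, -3.7]
gripper_width: 0.217
grasp_force: 107.5
```

```bash
python3 - <<'E'
from kin import *
np.set_printoptions(precision=3,suppress=True)
p,q=now(); P=q*Qp.inv(); print("pan now",P.as_euler('ZYX',degrees=True),p-P.apply(Tp),p+P.apply(np.array([.065,0,0])-Tp))
at=[.5,-.312,.105]; f=[.065,0,0]
for a in(33,56,78):
    p1,q1=panpose(-90,a,f,at); print(a,ik(p1,q1,[-32,22,100,5,60,-35])[0].round())
    p,q=rows(p,q,p1,q1,n=3)
E
```

```text
pan now [-89.411  10.539  -0.007] [ 0.501 -0.248  0.115] [ 0.502 -0.312  0.103]
33 [-34.  23.  98.   8.  64. -38.]
3 [{"dx": -0.134, "dy": -0.002, "dz": -0.075, "ry": 0.042, "rz": 0.001}, {"dx": -0.123, "dy": -0.001, "dz": -0.092, "ry": 0.042, "rz": 0.001}, {"dx": -0.11, "dy": -0.001, "dz": -0.107, "ry": 0.042, "rz": 0.001}]
56 [-45.  30.  87.  22.  87. -51.]
3 [{"dx": -0.136, "dz": -0.072, "ry": 0.043}, {"dx": -0.126, "dy": 0.001, "dz": -0.09, "ry": 0.043}, {"dx": -0.112, "dy": 0.001, "dz": -0.106, "ry": 0.043}]
78 [-53.  41.  75.  31. 107. -55.]
3 [{"dx": -0.13, "dz": -0.07, "ry": 0.041}, {"dx": -0.12, "dz": -0.086, "ry": 0.041}, {"dx": -0.108, "dy": 0.001, "dz": -0.101, "ry": 0.041}]
```

Emit:
{"name": "play_rows", "arguments": {"motion": [{"dx": -0.134, "dy": 0, "dz": -0.075, "rx": 0, "ry": 0.042, "rz": 0, "jaw": 5}, {"dx": -0.123, "dy": 0, "dz": -0.09, "rx": 0, "ry": 0.042, "rz": 0, "jaw": 5}, {"dx": -0.11, "dy": 0, "dz": -0.107, "rx": 0, "ry": 0.042, "rz": 0, "jaw": 5}, {"dx": -0.136, "dy": 0, "dz": -0.072, "rx": 0, "ry": 0.043, "rz": 0, "jaw": 5}, {"dx": -0.126, "dy": 0, "dz": -0.09, "rx": 0, "ry": 0.043, "rz": 0, "jaw": 5}, {"dx": -0.112, "dy": 0, "dz": -0.106, "rx": 0, "ry": 0.043, "rz": 0, "jaw": 5}, {"dx": -0.13, "dy": 0, "dz": -0.07, "rx": 0, "ry": 0.041, "rz": 0, "jaw": 5}, {"dx": -0.12, "dy": 0, "dz": -0.086, "rx": 0, "ry": 0.041, "rz": 0, "jaw": 5}, {"dx": -0.108, "dy": 0, "dz": -0.1, "rx": 0, "ry": 0.041, "rz": 0, "jaw": 5}, {"dx": 0, "dy": 0, "dz": 0, "rx": 0, "ry": 0, "rz": 0, "jaw": 5}]}}

```text
clock: 15.0
tool_pos: [0.5013, -0.3552, 0.2696]
tcp_rot: [179.9, -53.8, 90.5]
force: [-0.5, -0.0, -3.0]
gripper_width: 0.215
grasp_force: 107.8
```

Emit:
{"name": "play_rows", "arguments": {"motion": [{"dx": 0, "dy": 0, "dz": 0, "rx": 0, "ry": 0, "rz": 0, "jaw": 5}, {"dx": 0, "dy": 0, "dz": 0, "rx": 0, "ry": 0, "rz": 0, "jaw": 5}, {"dx": 0, "dy": 0, "dz": 0, "rx": 0, "ry": 0, "rz": 0, "jaw": 5}, {"dx": 0, "dy": 0, "dz": 0, "rx": 0, "ry": 0, "rz": 0, "jaw": 5}]}}

```text
clock: 15.4
tool_pos: [0.5022, -0.352, 0.2744]
tcp_rot: [179.5, -53.3, 91.0]
force: [-0.3, 0.3, -2.5]
gripper_width: 0.217
grasp_force: 107.8
```

```bash
python3 - <<'E'
from kin import *
np.set_printoptions(precision=3,suppress=True)
s=r.get_state(); print(s['force'],s['clock'],s['qpos'])
p,q=now(); P=q*Qp.inv(); print("pan now",P.as_euler('ZYX',degrees=True),p-P.apply(Tp),p+P.apply(np.array([.065,0,0])-Tp))
# pull up 40 mm keeping the pitch, then back: pitch to 30 while moving to y -.2 , then level
p,q=rows(p,q,p+[0,0,.05],q,n=2)
for a,at,n in((40,[.5,-.28,.17],5),(0,[.5,-.2,.19],5)):
    p1,q1=panpose(-90,a,[.065,0,0],at); print(a,ik(p1,q1,[-32,22,100,5,60,-35])[0].round())
    p,q=rows(p,q,p1,q1,n=n)
E
```

```text
[-0.291  0.251 -2.533] 15.4 [-52.275  41.379  74.856  30.766 107.918 -55.498]
pan now [-88.559  78.176   0.593] [ 0.502 -0.297  0.169] [ 0.502 -0.31   0.105]
2 [{"dx": 0.134, "dy": 0.001, "dz": -0.1}, {"dx": 0.134, "dy": 0.001, "dz": -0.1}]
40 [-35.  20.  92.  13.  77. -39.]
5 [{"dx": 0.119, "dy": -0.001, "dz": 0.15, "ry": -0.042, "rz": 0.001}, {"dx": 0.138, "dy": -0.001, "dz": 0.133, "ry": -0.042, "rz": 0.001}, {"dx": 0.154, "dy": -0.002, "dz": 0.113, "ry": -0.042, "rz": 0.001}, {"dx": 0.168, "dy": -0.002, "dz": 0.092, "ry": -0.042, "rz": 0.001}, {"dx": 0.179, "dy": -0.003, "dz": 0.069, "ry": -0.042, "rz": 0.001}]
0 [ -1.  18. 107. -30.  58.  16.]
5 [{"dx": 0.191, "dy": -0.001, "dz": 0.139, "ry": -0.044}, {"dx": 0.208, "dy": -0.001, "dz": 0.111, "ry": -0.044}, {"dx": 0.222, "dz": 0.081, "ry": -0.044}, {"dx": 0.231, "dz": 0.049, "ry": -0.044}, {"dx": 0.235, "dz": 0.016, "ry": -0.044}]
```

Emit:
{"name": "play_rows", "arguments": {"motion": [{"dx": 0.134, "dy": 0, "dz": -0.1, "rx": 0, "ry": 0, "rz": 0, "jaw": 5}, {"dx": 0.134, "dy": 0, "dz": -0.1, "rx": 0, "ry": 0, "rz": 0, "jaw": 5}, {"dx": 0.12, "dy": 0, "dz": 0.15, "rx": 0, "ry": -0.042, "rz": 0, "jaw": 5}, {"dx": 0.138, "dy": 0, "dz": 0.133, "rx": 0, "ry": -0.042, "rz": 0, "jaw": 5}, {"dx": 0.154, "dy": 0, "dz": 0.113, "rx": 0, "ry": -0.042, "rz": 0, "jaw": 5}, {"dx": 0.168, "dy": 0, "dz": 0.092, "rx": 0, "ry": -0.042, "rz": 0, "jaw": 5}, {"dx": 0.18, "dy": 0, "dz": 0.07, "rx": 0, "ry": -0.042, "rz": 0, "jaw": 5}]}}

```text
clock: 16.1
tool_pos: [0.5, -0.2078, 0.3297]
tcp_rot: [179.6, -15.3, 90.7]
force: [0.8, 0.0, -1.8]
gripper_width: 0.212
grasp_force: 107.9
```

Emit:
{"name": "play_rows", "arguments": {"motion": [{"dx": 0.19, "dy": 0, "dz": 0.14, "rx": 0, "ry": -0.044, "rz": 0, "jaw": 5}, {"dx": 0.208, "dy": 0, "dz": 0.11, "rx": 0, "ry": -0.044, "rz": 0, "jaw": 5}, {"dx": 0.222, "dy": 0, "dz": 0.08, "rx": 0, "ry": -0.044, "rz": 0, "jaw": 5}, {"dx": 0.23, "dy": 0, "dz": 0.05, "rx": 0, "ry": -0.044, "rz": 0, "jaw": 5}, {"dx": 0.235, "dy": 0, "dz": 0.016, "rx": 0, "ry": -0.044, "rz": 0, "jaw": 5}, {"dx": 0, "dy": 0, "dz": 0, "rx": 0, "ry": 0, "rz": 0, "jaw": 5}]}}

```text
clock: 16.7
tool_pos: [0.498, -0.0408, 0.2673]
tcp_rot: [179.9, 23.4, 90.8]
force: [-0.9, 0.2, -2.4]
gripper_width: 0.218
grasp_force: 107.8
```

```bash
python3 - <<'E'
from kin import *
np.set_printoptions(precision=3,suppress=True,linewidth=150)
p,q=now(); P=q*Qp.inv(); o=p-P.apply(Tp); print("pan now",P.as_euler('ZYX',degrees=True),o)
C=cam("top"); im=r.read_camera("top"); a=cv2.cvtColor(im,cv2.COLOR_RGB2HSV)
cv2.imwrite("pics/t3.png",im[:,:,::-1])
rim=w2px(C,[o+P.apply(x) for x in([.065,.06,.035],[.065,-.06,.035],[-.065,.06,.035],[-.065,-.06,.035])]); print(rim)
x0,y0=rim.min(0).astype(int);x1,y1=rim.max(0).astype(int)
def comps(m,x0,y0,lim=12):
    n,l,st,ce=cv2.connectedComponentsWithStats(m.astype(np.uint8)); return [(st[i][4],(ce[i]+[x0,y0]).round().tolist()) for i in range(1,n) if st[i][4]>=lim]
g=a[y0-5:y1+5,x0-5:x1+5]; print("in pan: grey",comps((g[...,1]<70)&(g[...,2]>60),x0-5,y0-5))
g=a[200:295,412:495]; print("in bin: grey",comps((g[...,1]<100)&(g[...,2]>45),412,200))
S=g[::5,::5]; print(S[...,1])
m=((abs(a[:,:,0].astype(int)-112)<12)&(a[:,:,1]>110)&(a[:,:,2]>40)); m[:200]=0
ys,xs=np.where(m); print("blue",xs.min(),xs.max(),ys.min(),ys.max())
E
```

```text
pan now [-89.301   1.444  -0.189] [ 0.499 -0.131  0.189]
[[401.681 211.904]
 [403.853 265.386]
 [344.013 212.282]
 [345.109 266.063]]
in pan: grey [(np.int32(25), [401.0, 251.0])]
in bin: grey [(np.int32(92), [446.0, 233.0]), (np.int32(91), [469.0, 236.0]), (np.int32(95), [449.0, 247.0]), (np.int32(92), [463.0, 266.0]), (np.int32(12), [488.0, 284.0])]
[[114 109 112 123 105 107 105 107 105 112 110 104 110 114 106 115 104]
 [108 107 116 100  84 107 110 120 183 185 190 191 183 195 111 118 112]
 [117 126 198 171 182 167 185 198 225 191 169 214 193 198 189 113 107]
 [105 204 192 198 192 202 199 181 199 190 196 191 189 190 199 108 100]
 [101 174 204 189 186 187 192 197 197 195 199 199 181 181 187 115 119]
 [105 174 192 196 187 182 184 183 192 196 190 205 213 199 198 107 116]
 [109 220 169 185 200 195  52  25 195 184 188 199 197 199 203 106 108]
 [106 208 187 185 187 178  13  18 202 186  35  33  36 240 198 101 115]
 [122 218 250 185 189 190 189 199 191 178 188  21 116 201 184  85 116]
 [107 206 222 201 194 181 140  17  95 200 188 215 193 213 185 152 118]
 [121 115 165 196 208 196 185   3  14 180 181 187 181 150 167 193 110]
 [116 115 186 194 195 203 198 175 186 196 185 185 198 191 210 198 104]
 [105 107 208 198 192 195 181 192 198 216  68 220 200 185 199 187 109]
 [105 104 212 199 201 177 196 183 182 208  26  29 199 209 228 169 110]
 [113 108 209 187 186 178 193 199 199 163   8 133 191 191 202 187 103]
 [113 116 203 180 181 210 214 177 193 200 196 190 188 182 162 217 104]
 [108 109 177 255 184 199 176 200 189 195 194 204 200 181 207 186 114]
 [106 100 202 192 196 193 190 231 174 137  92 100 105 101 105 107 105]
 [105 113 105 104 109 110 109 110 108 111 110 111 109 113 112 105 108]]
blue 345 403 213 266
```

All four offcuts are in the bin, and the pan is empty and seated where predicted. I set it down on the mat.

```bash
python3 - <<'E'
from kin import *
p,q=now()
for z,n in((.05,5),(.012,2)):
    p1,q1=panpose(-90,0,[0,0,0],[.5025,.006,z]); print(p1,ik(p1,q1,[-1,19,107,-30,57,16])[0].round(1))
    p,q=rows(p,q,p1,q1,n=n)
E
```

```text
[0.5025 0.0977 0.1257] [ 14.5  32.5 109.4 -32.6  49.3  38.4]
5 [{"dx": 0.247, "dy": 0.008, "dz": 0.101, "ry": -0.002, "rz": 0.001}, {"dx": 0.248, "dy": 0.007, "dz": 0.099, "ry": -0.002, "rz": 0.001}, {"dx": 0.248, "dy": 0.007, "dz": 0.098, "ry": -0.002, "rz": 0.001}, {"dx": 0.249, "dy": 0.006, "dz": 0.096, "ry": -0.002, "rz": 0.001}, {"dx": 0.249, "dy": 0.005, "dz": 0.095, "ry": -0.002, "rz": 0.001}]
[0.5025 0.0977 0.0877] [ 14.5  36.1 110.7 -35.1  45.3  42.1]
2 [{"dx": 0.053, "dy": -0.001, "dz": 0.115}, {"dx": 0.053, "dy": -0.001, "dz": 0.115}]
```

Emit:
{"name": "play_rows", "arguments": {"motion": [{"dx": 0.247, "dy": 0.007, "dz": 0.1, "rx": 0, "ry": -0.002, "rz": 0.001, "jaw": 5}, {"dx": 0.248, "dy": 0.007, "dz": 0.1, "rx": 0, "ry": -0.002, "rz": 0.001, "jaw": 5}, {"dx": 0.248, "dy": 0.007, "dz": 0.1, "rx": 0, "ry": -0.002, "rz": 0.001, "jaw": 5}, {"dx": 0.25, "dy": 0.006, "dz": 0.095, "rx": 0, "ry": -0.002, "rz": 0.001, "jaw": 5}, {"dx": 0.25, "dy": 0.005, "dz": 0.095, "rx": 0, "ry": -0.002, "rz": 0.001, "jaw": 5}, {"dx": 0.053, "dy": 0, "dz": 0.115, "rx": 0, "ry": 0, "rz": 0, "jaw": 5}, {"dx": 0.053, "dy": 0, "dz": 0.115, "rx": 0, "ry": 0, "rz": 0, "jaw": 5}, {"dx": 0, "dy": 0, "dz": 0, "rx": 0, "ry": 0, "rz": 0, "jaw": 5}, {"dx": 0, "dy": 0, "dz": 0, "rx": 0, "ry": 0, "rz": 0, "jaw": 5}]}}

```text
clock: 17.65
tool_pos: [0.505, 0.093, 0.0883]
tcp_rot: [179.4, 25.0, 89.3]
force: [0.8, -0.0, -2.8]
gripper_width: 0.216
grasp_force: 107.6
```

```bash
python3 - <<'E'
from kin import *
np.set_printoptions(precision=4,suppress=True)
X2=[]
for i in range(3):
    p,q=now(); P=q*Qp.inv(); print("pan now",P.as_euler('ZYX',degrees=True),p-P.apply(Tp),r.get_state()['force']); r.read_camera("top")
p1,q1=panpose(-90,0,[0,0,0],[.5025,.006,.004]); rows(p,q,p1,q1,n=2)
E
```

```text
pan now [-90.5732  -0.1462   0.2258] [0.5044 0.0011 0.0128] [ 0.7603 -0.0386 -2.752 ]
pan now [-90.5679  -0.1397   0.2828] [0.5046 0.0013 0.0132] [-0.2497  0.318  -2.3597]
pan now [-90.5579  -0.1359   0.3157] [0.5047 0.0014 0.0133] [-0.1135 -0.15   -3.0826]
2 [{"dx": 0.026, "dy": -0.009, "dz": 0.021, "rz": -0.002}, {"dx": 0.026, "dy": -0.009, "dz": 0.021, "rz": -0.002}]
```

Down in small steps until it touches. Straight down 3 mm is dx 0.0085, dz 0.018.

Emit:
{"name": "play_rows", "arguments": {"motion": [{"dx": 0.017, "dy": 0, "dz": 0.036, "rx": 0, "ry": 0, "rz": 0, "jaw": 5}, {"dx": 0.003, "dy": 0, "dz": 0.006, "rx": 0, "ry": 0, "rz": 0, "jaw": 5}, {"dx": 0, "dy": 0, "dz": 0, "rx": 0, "ry": 0, "rz": 0, "jaw": 5}]}}

```text
clock: 18.1
tool_pos: [0.5046, 0.0938, 0.0805]
tcp_rot: [179.4, 25.0, 89.4]
force: [-0.9, -1.2, -2.8]
gripper_width: 0.215
grasp_force: 107.7
```

Emit:
{"name": "play_rows", "arguments": {"motion": [{"dx": 0.0055, "dy": 0, "dz": 0.012, "rx": 0, "ry": 0, "rz": 0, "jaw": 5}, {"dx": 0, "dy": 0, "dz": 0, "rx": 0, "ry": 0, "rz": 0, "jaw": 5}]}}

```text
clock: 18.3
tool_pos: [0.505, 0.094, 0.079]
tcp_rot: [179.4, 25.1, 89.4]
force: [0.0, 2.6, 5.8]
gripper_width: 0.212
grasp_force: 109.0
```

Emit:
{"name": "play_rows", "arguments": {"motion": [{"dx": 0, "dy": 0, "dz": 0, "rx": 0, "ry": 0, "rz": 0, "jaw": 60}, {"dx": 0, "dy": 0, "dz": 0, "rx": 0, "ry": 0, "rz": 0, "jaw": 60}, {"dx": 0, "dy": 0, "dz": 0, "rx": 0, "ry": 0, "rz": 0, "jaw": 60}, {"dx": 0, "dy": 0, "dz": 0, "rx": 0, "ry": 0, "rz": 0, "jaw": 60}]}}

```text
clock: 18.7
tool_pos: [0.5046, 0.0938, 0.0785]
tcp_rot: [179.4, 25.0, 89.4]
force: [0.9, -0.3, -0.0]
gripper_width: 0.702
grasp_force: 0.0
```

Emit:
{"name": "play_rows", "arguments": {"motion": [{"dx": 0, "dy": 0, "dz": -0.1, "rx": 0, "ry": 0, "rz": 0, "jaw": 60}, {"dx": 0, "dy": 0, "dz": -0.2, "rx": 0, "ry": 0, "rz": 0, "jaw": 60}, {"dx": 0, "dy": 0, "dz": -0.25, "rx": 0, "ry": 0, "rz": 0, "jaw": 60}, {"dx": 0, "dy": 0, "dz": -0.25, "rx": 0, "ry": 0, "rz": 0, "jaw": 60}, {"dx": 0, "dy": 0, "dz": -0.25, "rx": 0, "ry": 0, "rz": 0, "jaw": 60}, {"dx": 0, "dy": 0, "dz": 0, "rx": 0, "ry": 0, "rz": 0, "jaw": 60}]}}

```text
clock: 19.3
tool_pos: [0.5049, 0.1623, 0.2251]
tcp_rot: [179.0, 24.9, 89.3]
force: [0.3, -0.9, -0.5]
gripper_width: 0.703
grasp_force: 0.0
```

```bash
python3 - <<'E'
from kin import *
np.set_printoptions(precision=1,suppress=True)
s=r.get_state();print(s['clock'],s['tool_pos'],s['force'])
C=cam("top"); im=r.read_camera("top"); a=cv2.cvtColor(im,cv2.COLOR_RGB2HSV)
m=((abs(a[:,:,0].astype(int)-112)<12)&(a[:,:,1]>110)&(a[:,:,2]>40)); m[:200]=0; ys,xs=np.where(m); print("blue",xs.min(),xs.max(),ys.min(),ys.max())
P=rz(-90.5);o=np.array([.504,.002,.003]);print(w2px(C,[o+P.apply(x) for x in([.065,.06,.035],[.065,-.06,.035],[-.065,.06,.035],[-.065,-.06,.035])]))
C2=cam("scene"); b=cv2.cvtColor(r.read_camera("scene"),cv2.COLOR_RGB2HSV)
m=((abs(b[:,:,0].astype(int)-112)<12)&(b[:,:,1]>110)&(b[:,:,2]>40)); m[:,:245]=0; m[:140]=0; m[:,430:]=0; ys,xs=np.where(m)
L=lambda pts:[pts[i].tolist() for i in((xs).argmin(),(xs).argmax(),ys.argmin(),ys.argmax())]
print("scene blue l/r/t/b",L(np.c_[xs,ys]))
print(w2px(C2,[o+P.apply(x) for x in([.065,.06,.035],[.065,-.06,.035],[-.065,.06,.035],[-.065,-.06,.035],[.065,.06,0],[.065,-.06,0],[-.065,.06,0],[-.065,-.06,0])]))
# bottle cap (dark) near prediction
g=a[150:195,235:275]; ys,xs=np.where(g[...,2]<50); print("cap",xs.mean()+235,ys.mean()+150)
E
```

```text
19.3 [0.5 0.2 0.2] [ 0.3 -0.9 -0.5]
blue 290 560 223 382
[[339.5 223. ]
 [339.4 269.2]
 [289.7 222.5]
 [288.8 268.7]]
scene blue l/r/t/b [[312, 184], [381, 183], [342, 161], [350, 217]]
[[310.1 184.1]
 [341.1 160.1]
 [352.5 209.9]
 [382.7 182.7]
 [310.3 194.3]
 [340.6 170.2]
 [351.6 220. ]
 [381.  193. ]]
cap 250.36601307189542 172.41830065359477
```

The pan matches the flat pose on the mat in both cameras, the bottle stands, and the arm is clear. I hand the job in.

```bash
python3 -c "
from cell import r
print(r.job_done())"
```

```text
the job is handed in; nothing more can be done
None
```

The job is handed in at about 19 s on the robot's clock (no verdict came back): by the last camera checks the cleaner stands on the red pad, all four offcuts are in the bin, and the empty dustpan lies flat on the mat, with the drink bottle, tape measure and jar never approached.

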